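Lay out the carriage kit on its tray

TASK

Lay out the kit tray: set the three short carriages on their bases in the three rectangular outlines, each squared up with its rectangle (long side along long side), and stand the two shaft couplings upright in the two round outlines, every part wholly inside its outline. One coupling was put down in the carriages' row and has to move across. Leave the long carriage, the flat collar and everything else on the bench where they are.

Things in the scene. Friction and masses are not known exactly. Their poses are not given: they have to be found in the camera images.
- tray: Light grey plastic kit tray, fixed to the board, 160 mm (its x) by 218 mm (its y), at any yaw; floor top 4 mm above the board, rim 4 mm wide and 10 mm high. Origin: centre of its underside. Thin flat black outlines are printed on the floor: a row of three rectangles on its -x side (x = -35 mm); on its +x side (x = 35 mm) a row of a dark grey screw cup and two circles.
- screw_cup (a point): Centre, at floor level, of the dark grey screw cup that is part of the tray: 44 mm across, its top 30 mm above the board; at tray x = 35, y = -64 mm.
- block_place0 (a point): Centre of a rectangular outline, 58 mm (along the tray's y) x 44 mm (along its x), on the tray's floor, 4 mm above the board; at tray x = -35, y = -64 mm. Axes as the tray's.
- block_place1 (a point): Centre of a rectangular outline, 58 mm (along the tray's y) x 44 mm (along its x), on the tray's floor, 4 mm above the board; at tray x = -35, y = 0 mm. Axes as the tray's.
- block_place2 (a point): Centre of a rectangular outline, 58 mm (along the tray's y) x 44 mm (along its x), on the tray's floor, 4 mm above the board; at tray x = -35, y = 64 mm. Axes as the tray's.
- round_place0 (a point): Centre of a round outline, 42 mm in diameter, on the tray's floor, 4 mm above the board; at tray x = 35, y = 0 mm. Axes as the tray's.
- round_place1 (a point): Centre of a round outline, 42 mm in diameter, on the tray's floor, 4 mm above the board; at tray x = 35, y = 64 mm. Axes as the tray's.
- block0: One of three alike short rail carriages: plain steel block 44 mm long (its x, black end plates) x 30 mm wide (its y) x 28 mm high, about 0.12 kg. Lies on its base on the board beside the tray, at any yaw. Origin: centre of its underside, z up.
- block1: One of three alike short rail carriages: plain steel block 44 mm long (its x, black end plates) x 30 mm wide (its y) x 28 mm high, about 0.12 kg. Lies on its base on the board beside the tray, at any yaw. Origin: centre of its underside, z up.
- block2: One of three alike short rail carriages: plain steel block 44 mm long (its x, black end plates) x 30 mm wide (its y) x 28 mm high, about 0.12 kg. Lies on its base on the board beside the tray, at any yaw. Origin: centre of its underside, z up.
- coupling0: One of two alike shaft couplings: plain steel-coloured cylinder 28 mm in diameter, 40 mm tall, with three dark grooves and a dark bore, about 0.06 kg, standing upright on the board beside the tray. Origin: centre of its underside, z up.
- coupling1: The other shaft coupling, same size; it starts standing upright on the tray floor, somewhere in the row of rectangles, where it is in the way. Origin: centre of its underside, z up.
- long_block: Bystander, not of this kit: a longer rail carriage of the same make, 74 mm long (x) x 30 mm (y) x 28 mm high. Loose. Origin: centre of its underside.
- motor: Bystander: small square motor 42 x 42 x 40 mm with a thin shaft up to 60 mm. Loose. Origin: centre of its underside.
- collar: Bystander, not of this kit: flat steel shaft collar, 40 mm in diameter, 14 mm high. Loose. Origin: centre of its underside.
- jar: Bystander: small clear jar with a black cap, 36 mm in diameter, 45 mm tall. Loose. Origin: centre of its underside.
- driver: Bystander: screwdriver 170 mm long lying along its x. Loose, beyond the tray.
- post0: Fixed upright of aluminium profile, 20 x 20 mm and 130 mm tall, foot 36 mm (x) x 20 mm (y) x 6 mm, standing between the loose parts and the tray. Origin: centre of its underside.
- post1: The second such upright, on the other side of the tray. Same size and origin.
Mind the look-alikes: they are no part of the job. Leave any purple look-alike of the coupling1 alone.

How it is judged (in metres and radians):
At the end, for the whole second after the job is handed in: Each rectangle holds a short carriage on its base (centre within 7 mm each way, long axis within 0.15 rad, tilt < 0.12 rad), each circle an upright coupling (within 7 mm, tilt < 0.12 rad), all on the tray floor (4 mm) and at rest; no bystander over 20 mm from its start (((x of block0 in the frame of block_place0 between -0.007 and 0.007 m and y of block0 in the frame of block_place0 between -0.007 and 0.007 m and z of block0 in the frame of block_place0 between -0.004 and 0.004 m and angle between the x axis of block0 and the y axis of tray, either way round below 0.15 rad and angle between block0's own z axis and vertical below 0.12 rad) or (x of block1 in the frame of block_place0 between -0.007 and 0.007 m and y of block1 in the frame of block_place0 between -0.007 and 0.007 m and z of block1 in the frame of block_place0 between -0.004 and 0.004 m and angle between the x axis of block1 and the y axis of tray, either way round below 0.15 rad and angle between block1's own z axis and vertical below 0.12 rad) or (x of block2 in the frame of block_place0 between -0.007 and 0.007 m and y of block2 in the frame of block_place0 between -0.007 and 0.007 m and z of block2 in the frame of block_place0 between -0.004 and 0.004 m and angle between the x axis of block2 and the y axis of tray, either way round below 0.15 rad and angle between block2's own z axis and vertical below 0.12 rad)) and ((x of block0 in the frame of block_place1 between -0.007 and 0.007 m and y of block0 in the frame of block_place1 between -0.007 and 0.007 m and z of block0 in the frame of block_place1 between -0.004 and 0.004 m and angle between the x axis of block0 and the y axis of tray, either way round below 0.15 rad and angle between block0's own z axis and vertical below 0.12 rad) or (x of block1 in the frame of block_place1 between -0.007 and 0.007 m and y of block1 in the frame of block_place1 between -0.007 and 0.007 m and z of block1 in the frame of block_place1 between -0.004 and 0.004 m and angle between the x axis of block1 and the y axis of tray, either way round below 0.15 rad and angle between block1's own z axis and vertical below 0.12 rad) or (x of block2 in the frame of block_place1 between -0.007 and 0.007 m and y of block2 in the frame of block_place1 between -0.007 and 0.007 m and z of block2 in the frame of block_place1 between -0.004 and 0.004 m and angle between the x axis of block2 and the y axis of tray, either way round below 0.15 rad and angle between block2's own z axis and vertical below 0.12 rad)) and ((x of block0 in the frame of block_place2 between -0.007 and 0.007 m and y of block0 in the frame of block_place2 between -0.007 and 0.007 m and z of block0 in the frame of block_place2 between -0.004 and 0.004 m and angle between the x axis of block0 and the y axis of tray, either way round below 0.15 rad and angle between block0's own z axis and vertical below 0.12 rad) or (x of block1 in the frame of block_place2 between -0.007 and 0.007 m and y of block1 in the frame of block_place2 between -0.007 and 0.007 m and z of block1 in the frame of block_place2 between -0.004 and 0.004 m and angle between the x axis of block1 and the y axis of tray, either way round below 0.15 rad and angle between block1's own z axis and vertical below 0.12 rad) or (x of block2 in the frame of block_place2 between -0.007 and 0.007 m and y of block2 in the frame of block_place2 between -0.007 and 0.007 m and z of block2 in the frame of block_place2 between -0.004 and 0.004 m and angle between the x axis of block2 and the y axis of tray, either way round below 0.15 rad and angle between block2's own z axis and vertical below 0.12 rad)) and ((horizontal distance between coupling0 and round_place0 below 0.007 m and z of coupling0 in the frame of round_place0 between -0.004 and 0.004 m and angle between coupling0's own z axis and vertical below 0.12 rad) or (horizontal distance between coupling1 and round_place0 below 0.007 m and z of coupling1 in the frame of round_place0 between -0.004 and 0.004 m and angle between coupling1's own z axis and vertical below 0.12 rad)) and ((horizontal distance between coupling0 and round_place1 below 0.007 m and z of coupling0 in the frame of round_place1 between -0.004 and 0.004 m and angle between coupling0's own z axis and vertical below 0.12 rad) or (horizontal distance between coupling1 and round_place1 below 0.007 m and z of coupling1 in the frame of round_place1 between -0.004 and 0.004 m and angle between coupling1's own z axis and vertical below 0.12 rad)) and linear speed of each of block0, block1, block2, coupling0, coupling1 below 0.02 m/s and distance of each of long_block, motor, collar, jar, driver from where it was at the start of the episode below 0.02 m); the robot touches nothing.
It fails at once if a bystander (long carriage, motor, collar, jar or screwdriver) was moved more than 20 mm (distance of any of long_block, motor, collar, jar, driver from where it was at the start of the episode above 0.02 m).
It also fails if it takes over 72 s, if anything falls off the work surface, if the arm or the gripper's body presses on something with over 40 N, if the wrist force passes 120 N, or if a joint passes its speed limit or range.

ROBOT

A 6-joint arm with a two-finger parallel gripper is mounted at the origin on the work surface. World frame = base frame: x ahead of the robot, y to its left, z up, the work surface at z = 0. Lengths are in m, angles in degrees, forces in N, time in s.
With the tool pointing down it reaches from about 0.375 to 0.9 m from the base axis. Payload 3.1 kg.
Tool frame: the origin (TCP) lies at the centre of the arm's flange, where the gripper is bolted on; the fingertips stand 182 mm ahead of it and the grasp point (between the pads) lies 164 mm ahead of it; x points along the fingers, z is the direction in which the jaws open and shut, and the axes are right-handed (so a half turn about x gives the same grasp; the last joint's range is limited). The gripper opens to 87 mm and grips with 3 to 60 N. Pads are 19 mm wide; open, the fingers measure 117 mm over their backs; the gripper's body (75 mm by 190 mm) begins 51 mm behind the grasp point.
Start: joints at [58.298, 30.224, 82.088, -0, 67.689, -10.227], TCP at [0.229, 0.582, 0.405] pointing down, gripper open.
Joint ranges: [-176.69, 176.69], [-43.24, 126.21], [12.49, 139.97], [-82, 262], [0, 151.66], [-163.58, 163.58]. Speed limits (degrees/s): [159.86, 159.86, 180, 180, 180, 180].

INTERFACE

Orientations are given as a 3x3 rotation matrix whose columns are the frame's x, y, z axes.
In Python, from rig import bot gives the robot as it stands.
- The arm moves only by the shell command python3 -m crank 'ROWS' [OPENING]. ROWS is JSON, a list of rows, each an object with "offset": the shift along the tool's x, y, z in m, a list of three; "spin": the turn about the tool's x in rad. A call has 1 to 12 rows; each row shifts and turns the commanded pose from where the row before left it, along the tool's axes as they then stand; what a row does not reach is not made up. A row lasts 1/10 s, in which the tool goes at most 50 mm and 8.59 degrees, less where a joint would pass 70% of its speed; a pose out of reach is approached as far as the arm can. A call is refused whole if a number of a shift passes 0.05 or a number of a turn 0.15, either way. A call with a gripper value outside its range is refused whole. OPENING is the finger opening in m, from 0 to 0.087, set as the call begins (- or left out, the last holds). The fingers move at their own pace and stop on an object; the grip force is fixed at half the most. Time passes only in rows, so rows that do not move let the fingers close. It gives the time, the measured TCP pose, the force and the opening at its end, in the units of the state.
- bot.read_state(): the state, without advancing time (a new reading comes with each control period).
- bot.capture(name): name is "scene" or "side" or "wrist"; returns a dict with "pixels" (384x512x3 uint8, blue, green, red), "depth" (384x512 float32, m along the optical axis (not along the pixel's ray), 0 where there is no reading), "K" (3x3 intrinsics, pixels), "k1" (the pictures are not rectified: a ray, as slopes to the right and down, at radius r is drawn at 1 + k1 r^2 times it, then the intrinsics apply), "world_to_cam" (4x4, takes a point from world to camera coordinates). Camera axes: x right, y up, looking along -z (the intrinsics and any distortion apply to the point x, -y, -z); pixel columns grow to the right and rows downward; lengths in m; the calibration is good to about 2 mm. A picture is of the moment at which its call begins.
- bot.hand_in(): hands the job in, once; it reports no verdict.
Trained networks look in a picture, given as the dict that the camera call returned (one of the last four; its "shot" number tells which), for a name from the list of things; names that differ only in an ending like _2 or _b are one class to them, and where a whole thing is asked for, a point or a joint stands for the part that bears it (a point fixed in the world has none). Each returns a list of dicts, best first, with "p" (0 to 1); they miss things now and then, are a little off and sometimes report something else, mostly with a low value. They report only what shows in the picture. A call takes as long as a camera call. They do not tell look-alikes from the thing itself.
- bot.regions_of(label, picture): "region" (384x512 bool, what is visible of it) and "extent" ([centre column, centre row, width, height] in pixels, round what is visible of it).
The state is a dict: "time_s": time; "joint_positions": joint angles; "qvel": joint speeds; "tau": joint torques, N m; "position": TCP position; "tcp_rot": TCP orientation; "force": force on the tool from outside, world axes, zero at the start; "moment": the same for the moment, N m; "opening": opening from 0.0 (shut) to 1.0 (fully open).
Only numpy, scipy, OpenCV 4.12 (cv2) and the standard library are available. Lean on these libraries where they do the work, as an engineer would, in place of code of your own. Each camera call takes 0.05 s, during which the arm holds its last target.

## Working session

There is one attempt and no reset: what is moved stays moved. The work goes in short steps, Python scripts to look and compute and a shell command to move; the robot and the scene stay as the last step left them, time stands still between calls to the robot, and variables do not carry over. Pictures are saved under pics/ and viewed, and the job is handed in when it is done.

```bash
ls; mkdir -p pics; python3 - <<'E'
from rig import bot
import cv2,numpy as np
s=bot.read_state();print({k:np.round(v,3).tolist() for k,v in s.items()})
for n in("scene","side","wrist"):
    c=bot.capture(n);cv2.imwrite(f"pics/a_{n}.png",c["pixels"]);print(n,c["K"].tolist(),c["k1"],np.round(c["world_to_cam"],3).tolist())
    np.savez(f"a_{n}.npz",**{k:v for k,v in c.items()})
E
```

```text
pics
{'time_s': 0.0, 'joint_positions': [58.297, 30.279, 82.155, -0.001, 67.688, -10.226], 'qvel': [0.107, -0.027, -0.018, -0.015, -0.003, 0.094], 'tau': [0.001, -44.003, -17.659, 0.063, 0.058, -0.0], 'position': [0.229, 0.581, 0.404], 'tcp_rot': [[-0.001, -0.931, 0.366], [-0.002, 0.366, 0.931], [-1.0, 0.0, -0.002]], 'force': [0.265, 0.351, 0.674], 'moment': [-0.055, -0.034, -0.034], 'opening': 1.002}
scene [[398.9123340521853, 0.0, 263.776647181559], [0.0, 398.9123340521853, 197.31368698699882], [0.0, 0.0, 1.0]] -0.06434779697653434 [[0.637, 0.771, 0.012, -0.375], [-0.422, 0.335, 0.843, 0.2], [0.646, -0.542, 0.538, -1.376], [0.0, 0.0, 0.0, 1.0]]
side [[392.8920208210981, 0.0, 256.3554737521408], [0.0, 392.8920208210981, 192.55438889585724], [0.0, 0.0, 1.0]] 0.04358014552528826 [[0.777, -0.629, 0.009, -0.462], [0.477, 0.599, 0.643, -0.318], [-0.41, -0.495, 0.766, -0.841], [0.0, 0.0, 0.0, 1.0]]
wrist [[265.5851716107868, 0.0, 255.20898885662635], [0.0, 265.5851716107868, 196.40165090211974], [0.0, 0.0, 1.0]] 0.019015373675888875 [[0.366, 0.931, -0.001, -0.625], [-0.901, 0.354, -0.251, 0.031], [-0.234, 0.093, 0.968, -0.39], [0.0, 0.0, 0.0, 1.0]]
```

View pics/a_scene.png

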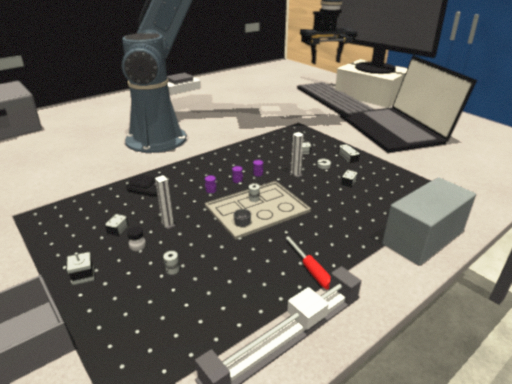

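View pics/a_side.png

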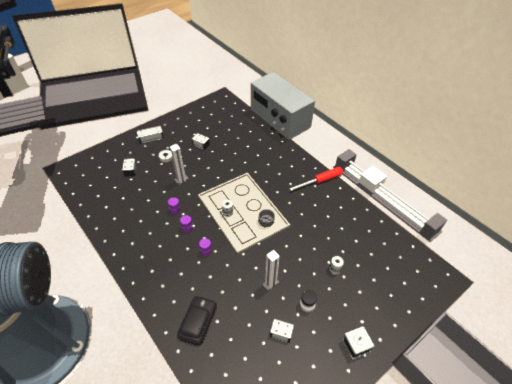

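View pics/a_wrist.png

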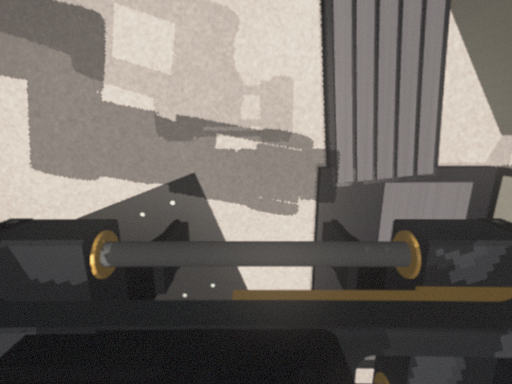

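```bash
cat > h.py <<'E'
import numpy as np,cv2
def load(n): return dict(np.load(n,allow_pickle=True))
def cloud(c):
    K=c["K"];k1=float(c["k1"]);d=c["depth"]
    v,u=np.mgrid[:384,:512].astype(float)
    D=np.array([k1,0,0,0,0])
    p=cv2.undistortPoints(np.stack([u.ravel(),v.ravel()],1)[:,None],K,D)[:,0]
    x=p[:,0].reshape(d.shape)*d;y=-p[:,1].reshape(d.shape)*d;z=-d
    T=np.linalg.inv(c["world_to_cam"])
    P=np.stack([x,y,z],-1)@T[:3,:3].T+T[:3,3]
    P[d<=0]=np.nan
    return P
def proj(c,X):
    X=np.atleast_2d(X);T=c["world_to_cam"];q=X@T[:3,:3].T+T[:3,3]
    s=q[:,:2]/-q[:,2:];s[:,1]*=-1
    r2=(s**2).sum(1,keepdims=True);s=s*(1+float(c["k1"])*r2)
    return s@c["K"][:2,:2].T+c["K"][:2,2]
def ray2plane(c,uv,z):
    uv=np.array(uv,float).reshape(-1,1,2)
    p=cv2.undistortPoints(uv,c["K"],np.array([float(c["k1"]),0,0,0,0]))[:,0]
    T=np.linalg.inv(c["world_to_cam"]);d=np.c_[p[:,0],-p[:,1],-np.ones(len(p))]@T[:3,:3].T;o=T[:3,3]
    return o+d*((z-o[2])/d[:,2])[:,None]
E
python3 - <<'E'
from rig import bot
from h import *
for n in("scene","side"):
    c=bot.capture(n);P=cloud(c)
    np.savez(f"b_{n}.npz",**c)
    for l in("tray","block0","coupling0","coupling1","long_block","motor","collar","jar","driver","post0","screw_cup"):
        for r in bot.regions_of(l,c):
            if r["p"]<.3: continue
            m=r["region"];q=P[m];q=q[~np.isnan(q[:,0])]
            zt=np.percentile(q[:,2],95);t=q[q[:,2]>zt-.006]
            rr=cv2.minAreaRect((t[:,:2]*1000).astype(np.float32))
            print(n,l,round(r["p"],2),np.round(r["extent"]).astype(int).tolist(),"n",m.sum(),"ztop",round(zt*1000),"med",np.round(np.median(t[:,:2],0)*1000).tolist(),"rect",np.round(rr[0]),np.round(rr[1]),round(rr[2]))
E
```

```text
scene tray 0.58 [256, 212, 102, 56] n 3350 ztop 18 med [576.0, -59.0] rect [554.   7.] [215. 158.] 83
scene block0 0.74 [351, 180, 16, 18] n 190 ztop 30 med [613.0, 292.0] rect [611. 296.] [29. 50.] 19
scene block0 0.61 [116, 226, 22, 21] n 310 ztop 30 med [418.0, -309.0] rect [ 415. -308.] [30. 47.] 37
scene block0 0.45 [307, 150, 10, 11] n 97 ztop 30 med [395.0, 337.0] rect [391. 338.] [27. 30.] 54
scene coupling0 0.56 [236, 174, 9, 20] n 149 ztop 41 med [408.0, 50.0] rect [405.  53.] [26. 25.] 81
scene coupling0 0.53 [255, 193, 12, 18] n 187 ztop 45 med [517.0, 23.0] rect [516.  25.] [28. 30.] 68
scene coupling0 0.52 [211, 185, 8, 16] n 163 ztop 42 med [407.0, -39.0] rect [404. -37.] [24. 28.] 48
scene coupling0 0.51 [257, 166, 11, 16] n 155 ztop 41 med [412.0, 121.0] rect [411. 122.] [26. 27.] 31
scene coupling0 0.49 [170, 265, 16, 24] n 254 ztop 42 med [622.0, -274.0] rect [ 620. -274.] [24. 24.] 52
scene coupling1 0.56 [236, 174, 9, 20] n 149 ztop 41 med [408.0, 50.0] rect [405.  53.] [26. 25.] 81
scene coupling1 0.53 [255, 193, 12, 18] n 187 ztop 45 med [517.0, 23.0] rect [516
[... 2765 characters left out ...]
de long_block 0.6 [149, 137, 24, 16] n 273 ztop 30 med [503.0, 416.0] rect [503. 419.] [33. 71.] 68
side motor 0.94 [358, 344, 30, 31] n 669 ztop 44 med [517.0, -428.0] rect [ 518. -427.] [44. 45.] 72
side collar 0.38 [201, 141, 17, 16] n 203 ztop 30 med [609.0, 292.0] rect [610. 294.] [32. 45.] 21
side jar 0.58 [309, 299, 14, 25] n 271 ztop 47 med [500.0, -298.0] rect [ 501. -297.] [32. 32.] 6
side driver 0.71 [315, 175, 57, 26] n 303 ztop 27 med [821.0, -53.0] rect [821. -53.] [22. 87.] 77
side post0 0.61 [180, 166, 18, 40] n 372 ztop 131 med [481.0, 204.0] rect [482. 206.] [21. 19.] 86
side screw_cup 0.58 [245, 213, 83, 85] n 3731 ztop 13 med [566.0, -43.0] rect [551.   6.] [221. 161.] 83
```

```bash
cat > m.py <<'E'
from h import *
from scipy.optimize import minimize
def blockfit(P,x,y,r=.04,z0=.022,z1=.036,L=.044,W=.030):
    m=(np.hypot(P[...,0]-x,P[...,1]-y)<r)&(P[...,2]>z0)&(P[...,2]<z1)
    q=P[m][:,:2]
    best=None
    def cost(p):
        c,s=np.cos(p[2]),np.sin(p[2]);d=q-p[:2]
        a=d@[c,s];b=d@[-s,c]
        return (np.maximum(abs(a)-L/2,0)+np.maximum(abs(b)-W/2,0)).mean()*1e3+0.02*np.hypot(*(q.mean(0)-p[:2]))*1e3
    for t in np.deg2rad(np.arange(0,180,15)):
        r=minimize(cost,[*np.median(q,0),t],method="Nelder-Mead",options=dict(initial_simplex=np.array([[*np.median(q,0),t]]*4)+np.r_[np.zeros((1,3)),np.diag([.005,.005,.2])]))
        if best is None or r.fun<best.fun:best=r
    rr=cv2.minAreaRect((q*1000).astype(np.float32))
    return len(q),np.round(best.x[:2]*1000,1),round(np.degrees(best.x[2])%180,1),round(best.fun,2),np.round(rr[0],1),np.round(rr[1],1),round(rr[2],1)
E
python3 - <<'E'
from m import *
for n in("scene","side"):
    c=load(f"b_{n}.npz");P=cloud(c)
    for nm,x,y in(("A",.414,-.308),("B",.386,.333),("C",.611,.294)): print(n,nm,*blockfit(P,x,y))
    for nm,x,y in(("c0",.618,-.274),("c1",.515,.025)):
        m=(np.hypot(P[...,0]-x,P[...,1]-y)<.03)&(P[...,2]>.034)&(P[...,2]<.05);q=P[m][:,:2]*1000
        print(n,nm,cv2.minEnclosingCircle(q.astype(np.float32)),q.mean(0))
    # tray
    m=(abs(P[...,0]-.553)<.15)&(abs(P[...,1]-.006)<.15)&(P[...,2]>.003)&(P[...,2]<.014)
    m=cv2.morphologyEx(m.astype(np.uint8),cv2.MORPH_OPEN,np.ones((3,3)))
    k,lab,st,_=cv2.connectedComponentsWithStats(m);i=1+np.argmax(st[1:,4]);q=P[lab==i]
    print(st[i],cv2.minAreaRect((q[:,:2]*1000).astype(np.float32)), np.percentile(q[:,2],[5,50,95]))
    im=c["pixels"].copy()
    y=np.deg2rad(-7);R=np.array([[np.cos(y),-np.sin(y)],[np.sin(y),np.cos(y)]]);t=np.array([.553,.0065])
    def dr(pts,z,col):
        w=np.c_[np.array(pts)/1000@R.T+t,np.full(len(pts),z)];uv=proj(c,w)
        cv2.polylines(big,[(uv*4-off).astype(int)],True,col,1)
    off=(np.array([195,155])*4 if n=="scene" else np.array([190,165])*4)
    x0,y0=(off//4);big=cv2.resize(im[y0:y0+100,x0:x0+125],None,fx=4,fy=4,interpolation=cv2.INTER_CUBIC)
    dr([(-80,-109),(80,-109),(80,109),(-80,109)],.010,(0,0,255))
    for yy in(-64,0,64): dr([(-57,yy-29),(-13,yy-29),(-13,yy+29),(-57,yy+29)],.004,(0,255,0))
    for yy in(0,64): dr([(35+21*np.cos(a),yy+21*np.sin(a)) for a in np.arange(0,6.28,.2)],.004,(0,255,0))
    dr([(35+22*np.cos(a),-64+22*np.sin(a)) for a in np.arange(0,6.28,.2)],.03,(255,255,0))
    cv2.imwrite(f"pics/ov_{n}.png",big)
a,b=cv2.imread("pics/ov_scene.png"),cv2.imread("pics/ov_side.png");cv2.imwrite("pics/ov2.png",np.vstack([a,b])[:,:])
E
```

```text
scene A 184 [ 415.8 -308.7] 124.6 0.09 [ 415.4 -307.8] [30.8 46.7] 34.1
scene B 46 [394.7 335.3] 127.6 0.0 [391.5 336.1] [26.9 31.5] 59.5
scene C 109 [610.9 295.5] 110.8 0.22 [610.5 296.2] [31.  49.5] 19.2
scene c0 ((618.6233520507812, -272.1368103027344), 14.638564109802246) [ 620.69777451 -273.25228127]
scene c1 ((514.1742553710938, 25.911611557006836), 16.818300247192383) [518.16571156  22.26051662]
[ 205  183  105   56 2685] ((551.2305908203125, 11.664199829101562), (229.4702606201172, 165.92857360839844), 82.99070739746094) [0.0034539  0.00518982 0.01066099]
side A 307 [ 412.4 -309.1] 123.5 0.02 [ 413.  -308.5] [30.9 43.9] 33.0
side B 137 [383.7 330.1] 59.1 0.11 [385.  331.2] [49.1 30.5] 55.2
side C 114 [609.6 293.1] 112.3 0.09 [609.9 293.8] [32.1 45.4] 20.6
side c0 ((616.5574340820312, -272.6475524902344), 14.773677825927734) [ 615.66713403 -273.25548364]
side c1 ((514.8865966796875, 24.841480255126953), 14.485215187072754) [513.84169999  22.59114542]
[ 225  196   60   51 1070] ((552.6328125, -35.256752014160156), (141.42942810058594, 152.25616455078125), 86.67594146728516) [0.00332396 0.00506412 0.01033627]
```

View pics/ov_side.png

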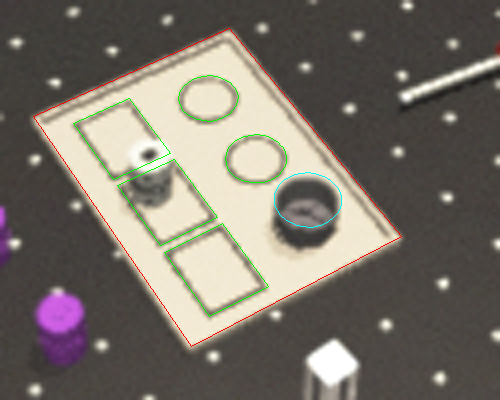

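View pics/ov_scene.png

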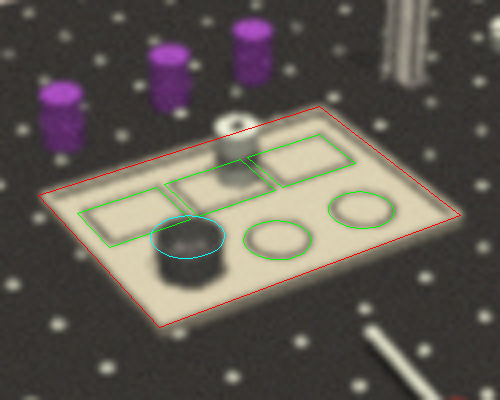

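```bash
cat > go.py <<'E'
import sys
from h import *
from rig import bot
# go.py x y z psi : from the measured pose, total tool offset and spin
def show(a):
    s=bot.read_state();p=np.array(s["position"]);R=np.array(s["tcp_rot"]);ps=np.degrees(np.arctan2(R[1,2],R[0,2]))
    print("t",round(s["time_s"],2),"pos",np.round(p*1000,1),"psi",round(ps,1),"tiltz",np.round(R[2],3),"open",round(s["opening"]*87,1),"F",np.round(s["force"],1),"q1,q6",np.round(s["joint_positions"],0)[[0,5]])
    if len(a)>=3:
        d=R.T@(np.array(a[:3])-p)
        print("tool offset mm",np.round(d*1000,1),"norm",round(np.linalg.norm(d)*1000), end=" ")
        if len(a)>3:
            sp=-(np.radians(a[3]-ps)+np.pi)%(2*np.pi)-np.pi
            sp=(np.radians(ps-a[3])+np.pi)%(2*np.pi)-np.pi
            print("spin rad",round(sp,3))
if __name__=="__main__": show([float(v) for v in sys.argv[1:]])
E
python3 go.py .5145 .025 .30 68.5; python3 - <<'E'
from h import *
c=load("a_wrist.npz");print(np.linalg.inv(c["world_to_cam"])[:3,3])
a=load("b_side.npz")["pixels"]
x=[a[y-20:y+20,x-25:x+25] for x,y in((228,207),(337,265),(129,167),(201,141),(282,330),(150,134))]
b=[cv2.resize(i,None,fx=5,fy=5,interpolation=cv2.INTER_CUBIC) for i in x]
cv2.imwrite("pics/crops.png",np.vstack([np.hstack(b[:3]),np.hstack(b[3:])]))
E
```

```text
t 1.35 pos [228.8 581.6 404.7] psi 68.5 tiltz [-1. -0. -0.] open 86.9 F [-0.5  0.3 -0.4] q1,q6 [ 58. -10.]
tool offset mm [ 104.7 -469.7 -413.4] norm 634 spin rad 0.0
[0.16499194 0.60672233 0.38438452]
```

View pics/crops.png

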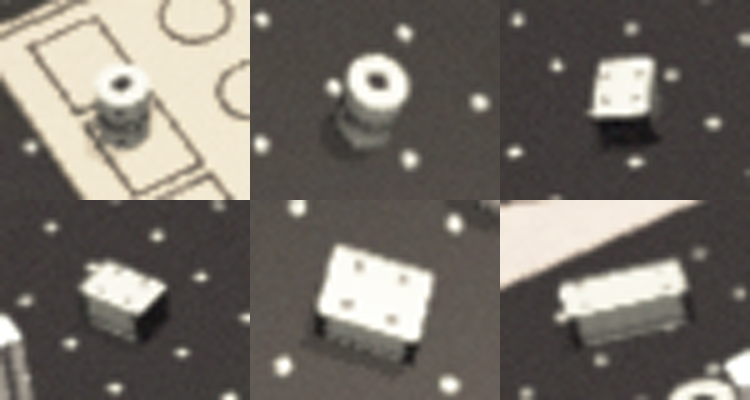

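Couplings: (228,207) in the tray is coupling1 and (337,265) is coupling0. The purple ones at (174,204), (186,223) and (205,246) are look-alikes, left alone. The short carriages are at (129,167), (201,141) and (282,330). The carriage at (150,134) is long, so it stays. The crops confirm this. First I move coupling1.

```bash
python3 -m crank '[{"offset":[0.008,-0.036,-0.032],"spin":0},{"offset":[0.008,-0.036,-0.032],"spin":0},{"offset":[0.008,-0.036,-0.032],"spin":0},{"offset":[0.008,-0.036,-0.032],"spin":0},{"offset":[0.008,-0.036,-0.032],"spin":0},{"offset":[0.008,-0.036,-0.032],"spin":0},{"offset":[0.008,-0.036,-0.032],"spin":0},{"offset":[0.008,-0.036,-0.032],"spin":0},{"offset":[0.008,-0.036,-0.032],"spin":0},{"offset":[0.008,-0.036,-0.032],"spin":0},{"offset":[0.008,-0.036,-0.032],"spin":0},{"offset":[0.008,-0.036,-0.032],"spin":0}]' 0.06; python3 go.py .5145 .025 .25 68.5
```

```text
time_s: 2.55
position: [0.4911, 0.0641, 0.3087]
tcp_rot: [[0.001, -0.93, 0.366], [0.0, 0.366, 0.93], [-1.0, -0.001, 0.0]]
force: [1.2, 1.0, 0.1]
opening: 0.693
t 2.55 pos [491.1  64.1 308.7] psi 68.5 tiltz [-1.    -0.001  0.   ] open 60.3 F [1.2 1.  0.1] q1,q6 [ -6. -74.]
tool offset mm [ 58.7 -36.1 -27.9] norm 74 spin rad 0.0
```

```bash
python3 -m crank '[{"offset":[0.02,-0.036,-0.028],"spin":0},{"offset":[0.03,0,0],"spin":0},{"offset":[0,0,0],"spin":0}]'; python3 go.py .5145 .025 .196 68.5; python3 - <<'E'
from rig import bot
import cv2,numpy as np
for n in("side","wrist"):
    c=bot.capture(n);cv2.imwrite(f"pics/c_{n}.png",c["pixels"])
a=cv2.imread("pics/c_side.png")[150:270,160:310];cv2.imwrite("pics/c_side.png",cv2.resize(a,None,fx=4,fy=4))
E
```

```text
time_s: 2.85
position: [0.5129, 0.0254, 0.256]
tcp_rot: [[-0.007, -0.929, 0.369], [0.001, 0.369, 0.929], [-1.0, 0.007, -0.001]]
force: [-0.5, 0.7, 0.1]
opening: 0.687
t 2.85 pos [512.9  25.4 256. ] psi 68.3 tiltz [-1.     0.007 -0.001] open 59.8 F [-0.5  0.7  0.1] q1,q6 [-10. -78.]
tool offset mm [60.  -2.   0.2] norm 60 spin rad -0.003
```

View pics/c_wrist.png

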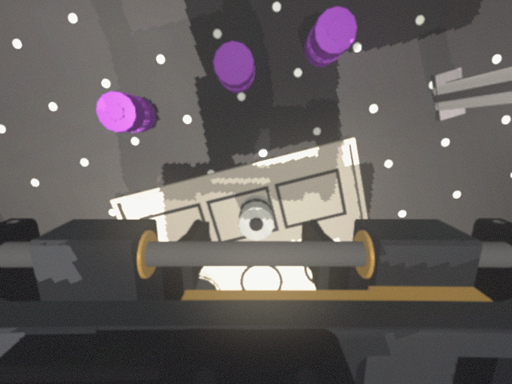

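View pics/c_side.png

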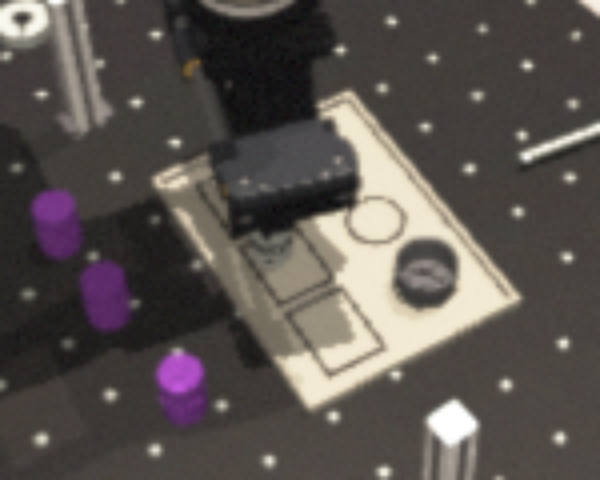

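Coupling1 is centred between the jaws (wrist pixel 256,222). Descending and gripping.

```bash
python3 -m crank '[{"offset":[0.04,-0.002,0],"spin":0},{"offset":[0.02,0,0],"spin":0},{"offset":[0,0,0],"spin":0}]'; python3 -m crank '[{"offset":[0,0,0],"spin":0},{"offset":[0,0,0],"spin":0},{"offset":[0,0,0],"spin":0},{"offset":[0,0,0],"spin":0},{"offset":[0,0,0],"spin":0}]' 0.015;  python3 go.py .5955 .0658 .26 68.5
```

```text
time_s: 3.25
position: [0.5144, 0.0274, 0.1982]
tcp_rot: [[-0.003, -0.931, 0.364], [0.001, 0.364, 0.931], [-1.0, 0.003, -0.001]]
force: [-0.9, 0.2, 0.7]
opening: 0.69
time_s: 3.75
position: [0.5155, 0.0261, 0.1994]
tcp_rot: [[0.001, -0.931, 0.366], [-0.0, 0.366, 0.931], [-1.0, -0.001, 0.0]]
force: [-0.4, 0.0, 0.8]
opening: 0.322
t 3.75 pos [515.5  26.1 199.4] psi 68.5 tiltz [-1.    -0.001  0.   ] open 28.0 F [-0.4  0.   0.8] q1,q6 [-10. -78.]
tool offset mm [-60.5 -60.   66.2] norm 108 spin rad 0.001
```

```bash
python3 -m crank '[{"offset":[-0.03,0,0],"spin":0},{"offset":[0,-0.030,0.033],"spin":0},{"offset":[0,-0.030,0.033],"spin":0},{"offset":[0,0,0],"spin":0},{"offset":[0,0,0],"spin":0}]'; python3 go.py .5955 .0658 .199 68.5
```

```text
time_s: 4.25
position: [0.5955, 0.066, 0.2287]
tcp_rot: [[-0.0, -0.931, 0.365], [-0.0, 0.365, 0.931], [-1.0, 0.0, -0.0]]
force: [-0.8, 0.4, -1.4]
opening: 0.315
t 4.25 pos [595.5  66.  228.7] psi 68.6 tiltz [-1.  0. -0.] open 27.4 F [-0.8  0.4 -1.4] q1,q6 [ -4. -73.]
tool offset mm [29.7 -0.1 -0.2] norm 30 spin rad 0.002
```

```bash
python3 -m crank '[{"offset":[0.02,0,0],"spin":0},{"offset":[0.0095,0,0],"spin":0},{"offset":[0,0,0],"spin":0}]'; python3 -m crank '[{"offset":[0,0,0],"spin":0},{"offset":[0,0,0],"spin":0},{"offset":[0,0,0],"spin":0}]' 0.05; python3 -m crank '[{"offset":[-0.03,0,0],"spin":0},{"offset":[-0.05,0,0],"spin":0.15},{"offset":[-0.04,0,0],"spin":0.15},{"offset":[0,0,0],"spin":0.15},{"offset":[0,0,0],"spin":0.15}]'; python3 go.py .385 .331 .33 -33;python3 - <<'E'
from rig import bot
import cv2,numpy as np
from m import *
c=bot.capture("scene");P=cloud(c);np.savez("d_scene.npz",**c)
print(blockfit(P,.385,.331,z0=.015))
c=bot.capture("side");P=cloud(c);np.savez("d_side.npz",**c)
print(blockfit(P,.385,.331,z0=.026))
print(blockfit(P,.385,.331,z0=.015))
a=c["pixels"]
a=cv2.resize(np.hstack([a[147:187,109:149],a[180:220,225:265]]),None,fx=10,fy=10,interpolation=cv2.INTER_CUBIC);cv2.imwrite("pics/d_side.png",a)
E
```

```text
time_s: 4.55
position: [0.5938, 0.0652, 0.1985]
tcp_rot: [[-0.004, -0.93, 0.367], [0.0, 0.367, 0.93], [-1.0, 0.004, -0.001]]
force: [0.3, 0.8, -0.4]
opening: 0.316
time_s: 4.85
position: [0.595, 0.0654, 0.1992]
tcp_rot: [[-0.0, -0.93, 0.366], [-0.0, 0.366, 0.93], [-1.0, 0.0, -0.0]]
force: [0.4, -0.3, -0.5]
opening: 0.508
time_s: 5.35
position: [0.5956, 0.0656, 0.3216]
tcp_rot: [[0.004, -0.556, 0.831], [-0.0, 0.831, 0.556], [-1.0, -0.003, 0.003]]
force: [-0.3, -0.6, 0.2]
opening: 0.571
t 5.35 pos [595.6  65.6 321.6] psi 33.8 tiltz [-1.    -0.003  0.003] open 49.6 F [-0.3 -0.6  0.2] q1,q6 [ -4. -38.]
tool offset mm [ -9.4 337.7 -27.3] norm 339 spin rad 1.166
(36, array([401.1, 337.4]), np.float64(161.0), np.float64(0.0), array([398.5, 343.8]), array([15.7, 34.5]), 32.6)
(109, array([383.6, 330.2]), np.float64(51.8), np.float64(0.02), array([384.1, 331.1]), array([45.3, 30.5]), 53.9)
(157, array([383.5, 329.9]), np.float64(56.7), np.float64(0.16), array([383.4, 329.7]), array([51.3, 29.9]), 56.7)
```

View pics/d_side.png

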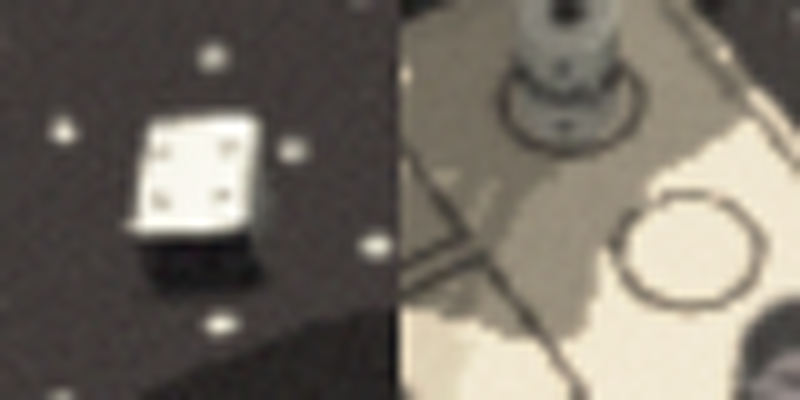

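```bash
python3 - <<'E'
from h import *
c=load("d_side.npz")
q=(np.array([(150,116),(260,116),(248,237),(136,230)])+.5)/10-.5+[109,147]
w=ray2plane(c,q,.028)[:,:2]*1000;print(w.round(1),w.mean(0))
for i in range(4):
    d=w[(i+1)%4]-w[i];print(np.hypot(*d).round(1),np.degrees(np.arctan2(d[1],d[0])).round(1))
E
```

```text
[[385.8 361. ]
 [410.8 341.3]
 [385.  299.7]
 [361.6 321.7]] [385.82612983 330.93159481]
31.8 -38.3
48.9 -121.8
32.2 136.8
46.1 58.3
```

```bash
python3 -m crank '[{"offset":[-0.02,0.03,0],"spin":0},{"offset":[0,0.044,-0.004],"spin":0},{"offset":[0,0.044,-0.004],"spin":0},{"offset":[0,0.044,-0.004],"spin":0},{"offset":[0,0.044,-0.004],"spin":0},{"offset":[0,0.044,-0.004],"spin":0},{"offset":[0,0.044,-0.004],"spin":0},{"offset":[0,0.044,-0.003],"spin":0}]' 0.065; python3 -m crank '[{"offset":[0,0,0],"spin":0.147},{"offset":[0,0,0],"spin":0.147},{"offset":[0,0,0],"spin":0.147},{"offset":[0.01,0,0],"spin":0.147},{"offset":[0.03,0,0],"spin":0.147},{"offset":[0.03,0,0],"spin":0.147},{"offset":[0.02,0,0],"spin":0.147},{"offset":[0,0,0],"spin":0.147},{"offset":[0,0,0],"spin":0}]'; python3 go.py .385 .331 .188 -34;python3 - <<'E'
from rig import bot
import cv2,numpy as np
for n in("side","wrist"):
    c=bot.capture(n);cv2.imwrite(f"pics/e_{n}.png",c["pixels"]);np.savez(f"e_{n}.npz",**c)
E
```

```text
time_s: 6.25
position: [0.3818, 0.3312, 0.339]
tcp_rot: [[-0.001, -0.564, 0.826], [-0.0, 0.826, 0.564], [-1.0, 0.0, -0.001]]
force: [1.3, 0.1, 0.3]
opening: 0.745
time_s: 7.15
position: [0.383, 0.33, 0.2481]
tcp_rot: [[-0.002, 0.545, 0.838], [-0.001, 0.838, -0.545], [-1.0, -0.002, -0.001]]
force: [0.2, 0.6, -0.1]
opening: 0.747
t 7.15 pos [383.  330.  248.1] psi -33.1 tiltz [-1.    -0.002 -0.001] open 65.0 F [ 0.2  0.6 -0.1] q1,q6 [28. 61.]
tool offset mm [60.1  2.1  1.2] norm 60 spin rad 0.016
```

View pics/e_wrist.png

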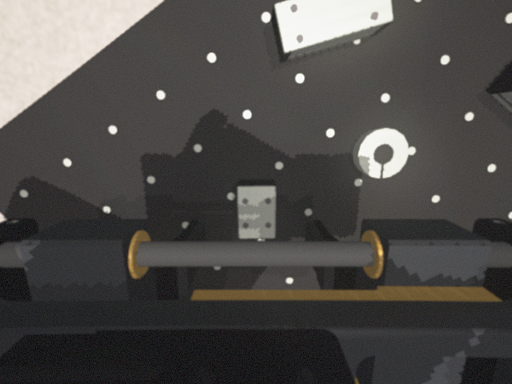

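The carriage is squared up in the jaws (wrist columns 237–276). Descending and gripping.

```bash
python3 -m crank '[{"offset":[0.04,0.002,0.001],"spin":0},{"offset":[0.02,0,0],"spin":0},{"offset":[0,0,0],"spin":0}]'; python3 -m crank '[{"offset":[0,0,0],"spin":0},{"offset":[0,0,0],"spin":0},{"offset":[0,0,0],"spin":0},{"offset":[0,0,0],"spin":0},{"offset":[0,0,0],"spin":0}]' 0.015;  python3 go.py .385 .331 .345 -34
```

```text
time_s: 7.55
position: [0.3846, 0.3309, 0.1877]
tcp_rot: [[-0.004, 0.545, 0.838], [-0.002, 0.838, -0.545], [-1.0, -0.004, -0.002]]
force: [-0.5, 0.2, 1.1]
opening: 0.747
time_s: 8.05
position: [0.3853, 0.3314, 0.1899]
tcp_rot: [[0.001, 0.548, 0.837], [0.001, 0.837, -0.548], [-1.0, 0.001, 0.001]]
force: [-0.1, 0.4, 0.6]
opening: 0.378
t 8.05 pos [385.3 331.4 189.9] psi -33.2 tiltz [-1.     0.001  0.001] open 32.9 F [-0.1  0.4  0.6] q1,q6 [28. 61.]
tool offset mm [-1.551e+02 -3.000e-01  1.000e-01] norm 155 spin rad 0.014
```

```bash
python3 -m crank '[{"offset":[0,0,0],"spin":0},{"offset":[-0.02,0,0],"spin":0},{"offset":[-0.02,0,0],"spin":0},{"offset":[0,0,0],"spin":0}]';  python3 go.py .385 .331 .345 -7; python3 - <<'E'
from rig import bot
import cv2,numpy as np
o=[]
for n in("side","wrist"):
    c=bot.capture(n);np.savez(f"f_{n}.npz",**c);o.append(c["pixels"])
a=np.hstack([cv2.resize(o[0][127:187,89:169],(400,300)),cv2.resize(o[1][150:300,156:356],(400,300))]);cv2.imwrite("pics/f.png",a)
E
```

```text
time_s: 8.45
position: [0.3857, 0.3317, 0.2309]
tcp_rot: [[0.004, 0.548, 0.837], [0.002, 0.837, -0.548], [-1.0, 0.004, 0.002]]
force: [0.5, 1.0, -1.5]
opening: 0.342
t 8.45 pos [385.7 331.7 230.9] psi -33.2 tiltz [-1.     0.004  0.002] open 29.7 F [ 0.5  1.  -1.5] q1,q6 [28. 61.]
tool offset mm [-114.1   -0.5   -0. ] norm 114 spin rad -0.458
```

View pics/f.png

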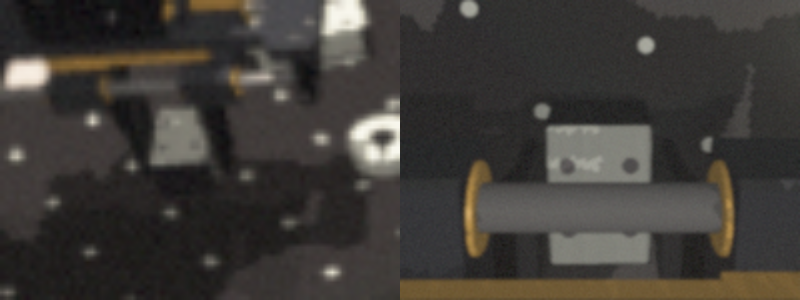

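```bash
cat > held.py <<'E'
# held.py npz r0 r1 c : centre of held block in tool frame from wrist rows of its top face (z top from args)
from h import *; from rig import bot
def held(c,uv,ztop):
    s=bot.read_state();w=ray2plane(c,uv,ztop);R=np.array(s["tcp_rot"]);return ((w-np.array(s["position"]))@R*1000).round(1)
E
python3 - <<'E'
from held import *
c=load("f_wrist.npz")
print(held(c,[(229.5+0,213),(281,213),(231,281.5),(281,281.5)],.071))
E
```

```text
[[158.2  23.7 -14. ]
 [158.2  23.7  14.4]
 [158.1 -18.6 -14.1]
 [158.2 -18.6  15.4]]
```

```bash
python3 -m crank '[{"offset":[-0.03,0,0],"spin":-0.1145},{"offset":[-0.03,0,0],"spin":-0.1145},{"offset":[-0.03,0,0],"spin":-0.1145},{"offset":[-0.026,0,0],"spin":-0.1145},{"offset":[0,0,0],"spin":0}]';  python3 go.py .5259 .0723 .345 -7
```

```text
time_s: 9.05
position: [0.3859, 0.3317, 0.3472]
tcp_rot: [[0.005, 0.121, 0.993], [0.003, 0.993, -0.121], [-1.0, 0.003, 0.004]]
force: [0.2, 0.2, -1.1]
opening: 0.342
t 9.05 pos [385.9 331.7 347.2] psi -6.9 tiltz [-1.     0.003  0.004] open 29.8 F [ 0.2  0.2 -1.1] q1,q6 [28. 35.]
tool offset mm [   2.2 -240.6  170.3] norm 295 spin rad 0.001
```

```bash
python3 -m crank '[{"offset":[0,-0.0344,0.0243],"spin":0},{"offset":[0,-0.0344,0.0243],"spin":0},{"offset":[0,-0.0344,0.0243],"spin":0},{"offset":[0,-0.0344,0.0243],"spin":0},{"offset":[0,-0.0344,0.0243],"spin":0},{"offset":[0.02,-0.0344,0.0243],"spin":0},{"offset":[0.02,-0.0344,0.0243],"spin":0},{"offset":[0.04,0,0],"spin":0},{"offset":[0.04,0,0],"spin":0},{"offset":[0,0,0],"spin":0}]';  python3 go.py .5259 .0723 .194 -7
```

```text
time_s: 10.05
position: [0.5217, 0.071, 0.2184]
tcp_rot: [[-0.016, 0.124, 0.992], [0.001, 0.992, -0.124], [-1.0, -0.001, -0.017]]
force: [-0.7, 0.7, -1.9]
opening: 0.342
t 10.05 pos [521.7  71.  218.4] psi -7.1 tiltz [-1.    -0.001 -0.017] open 29.7 F [-0.7  0.7 -1.9] q1,q6 [-4.  3.]
tool offset mm [24.3  1.8  4.4] norm 25 spin rad -0.003
```

```bash
python3 -m crank '[{"offset":[0,0,0],"spin":0},{"offset":[0,0,0],"spin":0}]' >/dev/null;  python3 go.py .5259 .0723 .194 -7
```

```text
t 10.25 pos [525.1  71.9 226.3] psi -7.0 tiltz [-1.     0.     0.002] open 29.4 F [ 1.1 -0.3 -1. ] q1,q6 [-4.  3.]
tool offset mm [32.3  0.5  0.7] norm 32 spin rad 0.0
```

```bash
python3 -m crank '[{"offset":[0.015,0.0005,0.0007],"spin":0},{"offset":[0.01,0,0],"spin":0},{"offset":[0.005,0,0],"spin":0},{"offset":[0.0025,0,0],"spin":0},{"offset":[0,0,0],"spin":0},{"offset":[0,0,0],"spin":0}]';python3 go.py .5259 .0723 .194 -7;  python3 -m crank '[{"offset":[0,0,0],"spin":0},{"offset":[0,0,0],"spin":0},{"offset":[0,0,0],"spin":0}]' 0.045;  python3 -m crank '[{"offset":[-0.02,0,0],"spin":0},{"offset":[-0.03,0,0],"spin":0},{"offset":[-0.05,0,0],"spin":0},{"offset":[-0.05,0,0],"spin":0},{"offset":[0,0,0],"spin":0}]';python3 go.py .610 .2945 .345 21.5
```

```text
time_s: 10.85
position: [0.5256, 0.0721, 0.1938]
tcp_rot: [[0.001, 0.122, 0.993], [0.0, 0.993, -0.122], [-1.0, 0.0, 0.001]]
force: [-1.8, 0.5, 7.0]
opening: 0.344
t 10.85 pos [525.6  72.1 193.8] psi -7.0 tiltz [-1.     0.     0.001] open 29.9 F [-1.8  0.5  7. ] q1,q6 [-4.  3.]
tool offset mm [-0.2  0.2  0.3] norm 0 spin rad 0.0
time_s: 11.15
position: [0.5256, 0.0719, 0.1927]
tcp_rot: [[0.0, 0.122, 0.993], [-0.0, 0.993, -0.122], [-1.0, -0.0, 0.0]]
force: [-1.3, -0.1, -0.2]
opening: 0.49
time_s: 11.65
position: [0.5277, 0.072, 0.349]
tcp_rot: [[0.014, 0.122, 0.992], [-0.001, 0.993, -0.122], [-1.0, 0.001, 0.014]]
force: [0.0, -0.9, -0.2]
opening: 0.517
t 11.65 pos [527.7  72.  349. ] psi -7.0 tiltz [-1.     0.001  0.014] open 45.0 F [ 0.  -0.9 -0.2] q1,q6 [-4.  3.]
tool offset mm [  4.9 230.9  54.6] norm 237 spin rad -0.497
```

```bash
python3 -m crank '[{"offset":[0,0.0385,0.0091],"spin":0},{"offset":[0,0.0385,0.0091],"spin":0},{"offset":[0,0.0385,0.0091],"spin":0},{"offset":[0,0.0385,0.0091],"spin":0},{"offset":[0,0.0385,0.0091],"spin":0},{"offset":[0,0.0385,0.0091],"spin":0},{"offset":[0.03,0,0],"spin":-0.124},{"offset":[0.03,0,0],"spin":-0.124},{"offset":[0.02,0,0],"spin":-0.124},{"offset":[0.01,0,0],"spin":-0.124},{"offset":[0,0,0],"spin":0},{"offset":[0,0,0],"spin":0}]' 0.06;  python3 go.py .610 .2945 .188 21.5; python3 - <<'E'
from rig import bot
import cv2,numpy as np
o=[]
for n in("side","wrist"):
    c=bot.capture(n);np.savez(f"g_{n}.npz",**c);o.append(c["pixels"])
a=np.hstack([cv2.resize(o[0][165:265,190:315],(500,400)),o[1][:,:][100:300,106:406]]) if 0 else np.hstack([cv2.resize(o[0][170:260,190:302],(400,320)),cv2.resize(o[1],(400,300))[:, :] if 0 else cv2.resize(o[1][110:310,131:381],(400,320))]);cv2.imwrite("pics/g.png",a)
E
```

```text
time_s: 12.85
position: [0.6078, 0.2946, 0.2521]
tcp_rot: [[-0.001, -0.363, 0.932], [-0.0, 0.932, 0.363], [-1.0, 0.0, -0.001]]
force: [-0.4, 0.0, 0.2]
opening: 0.689
t 12.85 pos [607.8 294.6 252.1] psi 21.3 tiltz [-1.     0.    -0.001] open 60.0 F [-0.4  0.   0.2] q1,q6 [16. -5.]
tool offset mm [64.1 -0.9  2.1] norm 64 spin rad -0.004
```

View pics/g.png

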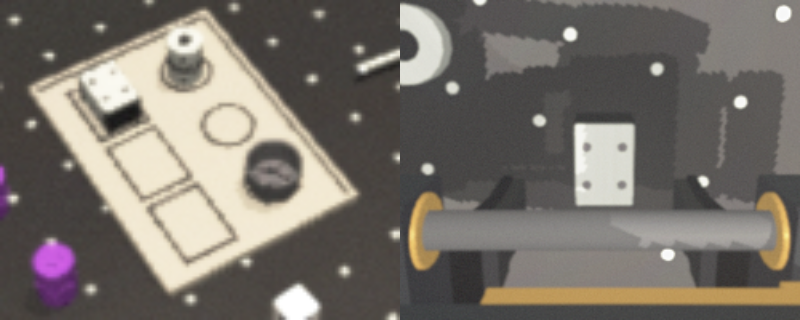

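```bash
python3 - <<'E'
from held import *
from m import *
c=load("g_wrist.npz")
f=lambda x,y:((x-400)/1.6+131,y/1.6+110)
print(held(c,[f(574,123),f(635,123),f(576,206),f(635,206)],.028))
c=load("g_side.npz");P=cloud(c)
print(blockfit(P,.526,.074,z0=.026,z1=.04))
m=(np.hypot(P[...,0]-.595,P[...,1]-.066)<.03)&(P[...,2]>.038)&(P[...,2]<.05);q=P[m][:,:2]*1000
print(cv2.minEnclosingCircle(q.astype(np.float32)),q.mean(0))
E
```

```text
[[225.4  23.2 -12.2]
 [225.4  23.2  17.9]
 [225.4 -21.  -11.8]
 [225.5 -21.   18.9]]
(164, array([525. ,  70.1]), np.float64(82.8), np.float64(0.06), array([525.1,  71. ]), array([47.4, 30. ]), 82.8)
((592.060302734375, 63.82977294921875), 14.620712280273438) [591.15871317  62.67566747]
```

```bash
python3 -m crank '[{"offset":[0.03,-0.0005,0.0022],"spin":0},{"offset":[0.02,0,0],"spin":0},{"offset":[0.01,0,0],"spin":0},{"offset":[0.004,0,0],"spin":0},{"offset":[0,0,0],"spin":0}]'; python3 -m crank '[{"offset":[0,0,0],"spin":0},{"offset":[0,0,0],"spin":0},{"offset":[0,0,0],"spin":0},{"offset":[0,0,0],"spin":0},{"offset":[0,0,0],"spin":0},{"offset":[0,0,0],"spin":0}]' 0.015;  python3 go.py .610 .2945 .345 -7
python3 -m crank '[{"offset":[-0.03,0,0],"spin":0},{"offset":[-0.04,0,0],"spin":0.124},{"offset":[-0.04,0,0],"spin":0.124},{"offset":[-0.03,0,0],"spin":0.124},{"offset":[-0.015,0,0],"spin":0.124},{"offset":[0,0,0],"spin":0},{"offset":[0,0,0],"spin":0}]';  python3 go.py .5183 .0108 .345 -7
```

```text
time_s: 13.45
position: [0.6102, 0.295, 0.1891]
tcp_rot: [[0.001, -0.365, 0.931], [0.0, 0.931, 0.365], [-1.0, -0.0, 0.001]]
force: [0.2, 1.5, -0.3]
opening: 0.687
time_s: 14.05
position: [0.6101, 0.295, 0.1891]
tcp_rot: [[0.001, -0.365, 0.931], [0.0, 0.931, 0.365], [-1.0, -0.0, 0.001]]
force: [0.5, -0.3, 3.0]
opening: 0.343
t 14.05 pos [610.1 295.  189.1] psi 21.4 tiltz [-1.    -0.     0.001] open 29.8 F [ 0.5 -0.3  3. ] q1,q6 [16. -5.]
tool offset mm [-155.9   -0.4   -0.2] norm 156 spin rad 0.496
time_s: 14.75
position: [0.6096, 0.2948, 0.3431]
tcp_rot: [[-0.001, 0.119, 0.993], [-0.0, 0.993, -0.119], [-1.0, -0.001, -0.001]]
force: [-0.3, 0.4, -1.6]
opening: 0.341
t 14.75 pos [609.6 294.8 343.1] psi -6.8 tiltz [-1.    -0.001 -0.001] open 29.7 F [-0.3  0.4 -1.6] q1,q6 [16. 23.]
tool offset mm [  -1.7 -292.9  -56.8] norm 298 spin rad 0.003
```

```bash
python3 -m crank '[{"offset":[0,-0.0418,-0.0081],"spin":0},{"offset":[0,-0.0418,-0.0081],"spin":0},{"offset":[0,-0.0418,-0.0081],"spin":0},{"offset":[0,-0.0418,-0.0081],"spin":0},{"offset":[0,-0.0418,-0.0081],"spin":0},{"offset":[0,-0.0418,-0.0081],"spin":0},{"offset":[0,-0.0418,-0.0081],"spin":0},{"offset":[0.03,0,0],"spin":0},{"offset":[0.03,0,0],"spin":0},{"offset":[0.03,0,0],"spin":0},{"offset":[0,0,0],"spin":0},{"offset":[0,0,0],"spin":0}]';  python3 go.py .5183 .0108 .194 -7;python3 - <<'E'
from rig import bot
import cv2,numpy as np
o=[]
for n in("side","wrist"):
    c=bot.capture(n);np.savez(f"i_{n}.npz",**c);o.append(c["pixels"])
a=np.hstack([cv2.resize(o[0][155:260,180:300],(400,350)),cv2.resize(o[1][150:325,156:356],(400,350))]);cv2.imwrite("pics/i.png",a)
E
```

```text
time_s: 15.95
position: [0.5176, 0.0115, 0.2526]
tcp_rot: [[-0.004, 0.121, 0.993], [0.001, 0.993, -0.121], [-1.0, 0.0, -0.004]]
force: [0.3, -1.2, -0.5]
opening: 0.346
t 15.95 pos [517.6  11.5 252.6] psi -6.9 tiltz [-1.     0.    -0.004] open 30.1 F [ 0.3 -1.2 -0.5] q1,q6 [-11.  -4.]
tool offset mm [58.6 -0.7  1. ] norm 59 spin rad 0.001
```

View pics/i.png

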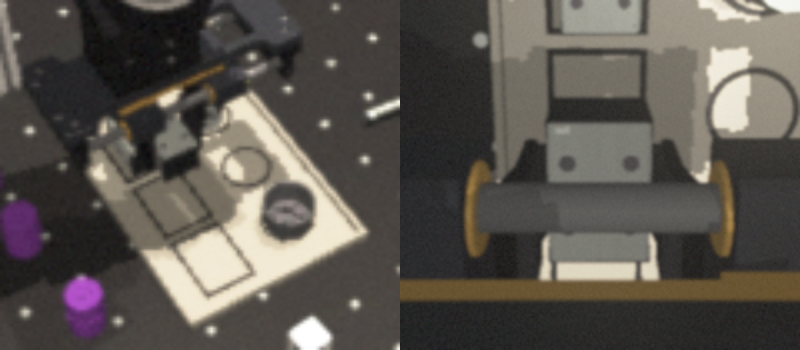

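```bash
python3 -m crank '[{"offset":[0.025,0,0.001],"spin":0},{"offset":[0.018,0,0],"spin":0},{"offset":[0.01,0,0],"spin":0},{"offset":[0.004,0,0],"spin":0},{"offset":[0.0015,0,0],"spin":0},{"offset":[0,0,0],"spin":0}]';python3 go.py .5183 .0108 .194 -7;  python3 -m crank '[{"offset":[0,0,0],"spin":0},{"offset":[0,0,0],"spin":0},{"offset":[0,0,0],"spin":0}]' 0.045;  python3 -m crank '[{"offset":[-0.02,0,0],"spin":0},{"offset":[-0.04,0,0],"spin":0},{"offset":[-0.05,0,0],"spin":0},{"offset":[-0.03,0,0],"spin":0},{"offset":[-0.01,0,0],"spin":0},{"offset":[0,0,0],"spin":0}]';python3 go.py .6175 -.2725 .345 -7
```

```text
time_s: 16.65
position: [0.5194, 0.0113, 0.1959]
tcp_rot: [[0.001, 0.121, 0.993], [-0.0, 0.993, -0.121], [-1.0, -0.0, 0.001]]
force: [-0.1, -0.1, -0.3]
opening: 0.341
t 16.65 pos [519.4  11.3 195.9] psi -7.0 tiltz [-1.    -0.     0.001] open 29.6 F [-0.1 -0.1 -0.3] q1,q6 [-11.  -4.]
tool offset mm [ 1.9 -0.7 -1. ] norm 2 spin rad 0.0
time_s: 16.95
position: [0.5193, 0.0113, 0.1957]
tcp_rot: [[0.001, 0.122, 0.993], [-0.0, 0.993, -0.122], [-1.0, -0.0, 0.001]]
force: [-0.0, -0.7, 0.8]
opening: 0.494
time_s: 17.55
position: [0.5193, 0.0113, 0.3468]
tcp_rot: [[0.004, 0.122, 0.993], [-0.001, 0.993, -0.122], [-1.0, -0.0, 0.004]]
force: [-0.1, 0.7, -0.9]
opening: 0.518
t 17.55 pos [519.3  11.3 346.8] psi -7.0 tiltz [-1.    -0.     0.004] open 45.1 F [-0.1  0.7 -0.9] q1,q6 [-11.  -4.]
tool offset mm [   2.4 -269.8  132. ] norm 300 spin rad 0.0
```

```bash
python3 -m crank '[{"offset":[0,-0.0385,0.0188],"spin":0},{"offset":[0,-0.0385,0.0188],"spin":0},{"offset":[0,-0.0385,0.0188],"spin":0},{"offset":[0,-0.0385,0.0188],"spin":0},{"offset":[0,-0.0385,0.0188],"spin":0},{"offset":[0,-0.0385,0.0188],"spin":0},{"offset":[0,-0.0385,0.0188],"spin":0},{"offset":[0.04,0,0],"spin":0},{"offset":[0.03,0,0],"spin":0},{"offset":[0.02,0,0],"spin":0},{"offset":[0,0,0],"spin":0},{"offset":[0,0,0],"spin":0}]' 0.06;  python3 go.py .6175 -.2725 .192 -7;python3 - <<'E'
from rig import bot
import cv2,numpy as np
from m import *
o=[]
for n in("side","wrist","scene"):
    c=bot.capture(n);np.savez(f"j_{n}.npz",**c);o.append(c["pixels"])
    if n!="wrist":
        P=cloud(c);print(n,"B",blockfit(P,.526,.074,z0=.026,z1=.04),"C",blockfit(P,.5183,.011,z0=.026,z1=.04))
a=np.hstack([cv2.resize(o[0][170:260,190:302],(400,320)),cv2.resize(o[1][110:310,131:381],(400,320))]);cv2.imwrite("pics/j.png",a)
E
```

```text
time_s: 18.75
position: [0.6165, -0.272, 0.2533]
tcp_rot: [[-0.003, 0.122, 0.993], [0.002, 0.993, -0.122], [-1.0, 0.002, -0.003]]
force: [0.3, 0.0, 0.5]
opening: 0.689
t 18.75 pos [ 616.5 -272.   253.3] psi -7.0 tiltz [-1.     0.002 -0.003] open 59.9 F [0.3 0.  0.5] q1,q6 [-33. -26.]
tool offset mm [61.3 -0.5  1.3] norm 61 spin rad 0.0
side B (158, array([525. ,  70.2]), np.float64(83.7), np.float64(0.03), array([525.3,  70.5]), array([44.8, 30.6]), 83.6) C (180, array([519. ,  12.1]), np.float64(84.1), np.float64(0.93), array([520.4,  19.4]), array([61.7, 30.8]), 83.6)
scene B (131, array([527.6,  70. ]), np.float64(80.8), np.float64(0.12), array([526.4,  70.4]), array([46.9, 32.1]), 86.0) C (148, array([521.3,  12. ]), np.float64(83.6), np.float64(0.63), array([521.8,  19.4]), array([61.9, 33.5]), 79.5)
```

View pics/j.png

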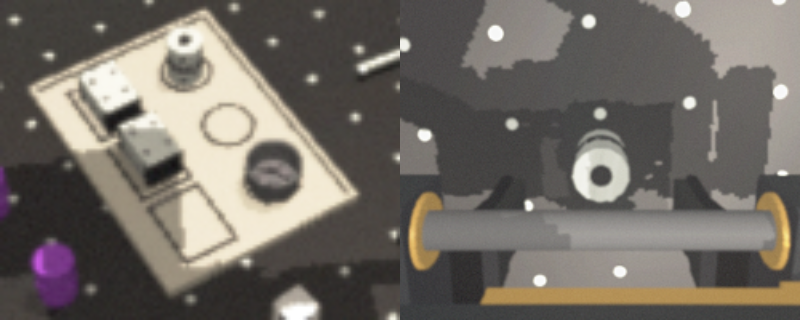

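```bash
python3 -m crank '[{"offset":[0.03,-0.0005,0.0013],"spin":0},{"offset":[0.018,0,0],"spin":0},{"offset":[0.01,0,0],"spin":0},{"offset":[0.003,0,0],"spin":0},{"offset":[0,0,0],"spin":0}]'; python3 -m crank '[{"offset":[0,0,0],"spin":0},{"offset":[0,0,0],"spin":0},{"offset":[0,0,0],"spin":0},{"offset":[0,0,0],"spin":0},{"offset":[0,0,0],"spin":0},{"offset":[0,0,0],"spin":0}]' 0.015;  python3 go.py .610 .2945 .345 -7
python3 -m crank '[{"offset":[-0.02,0,0],"spin":0},{"offset":[-0.03,0,0],"spin":0},{"offset":[-0.03,0,0],"spin":0},{"offset":[-0.01,0,0],"spin":0},{"offset":[0,0,0],"spin":0}]';  python3 go.py .5877 .0022 .28 -7
```

```text
time_s: 19.4
position: [0.6184, -0.273, 0.1949]
tcp_rot: [[0.001, 0.122, 0.993], [-0.001, 0.993, -0.122], [-1.0, -0.0, 0.001]]
force: [0.4, 0.4, 0.4]
opening: 0.688
time_s: 20.0
position: [0.6182, -0.2729, 0.1945]
tcp_rot: [[0.0, 0.122, 0.993], [-0.0, 0.993, -0.122], [-1.0, -0.0, 0.0]]
force: [0.2, 0.3, 1.8]
opening: 0.313
t 20.0 pos [ 618.2 -272.9  194.5] psi -7.0 tiltz [-1. -0.  0.] open 27.3 F [0.2 0.3 1.8] q1,q6 [-33. -26.]
tool offset mm [-150.6  562.2  -77.1] norm 587 spin rad 0.0
time_s: 20.5
position: [0.6186, -0.2731, 0.2859]
tcp_rot: [[0.003, 0.122, 0.993], [-0.002, 0.993, -0.122], [-1.0, -0.002, 0.003]]
force: [0.5, -0.3, -0.5]
opening: 0.312
t 20.5 pos [ 618.6 -273.1  285.9] psi -7.0 tiltz [-1.    -0.002  0.003] open 27.2 F [ 0.5 -0.3 -0.5] q1,q6 [-33. -26.]
tool offset mm [  5.3 269.5 -64.2] norm 277 spin rad 0.0
```

```bash
python3 -m crank '[{"offset":[0,0.0386,-0.0091],"spin":0},{"offset":[0,0.0386,-0.0091],"spin":0},{"offset":[0,0.0386,-0.0091],"spin":0},{"offset":[0,0.0386,-0.0091],"spin":0},{"offset":[0,0.0386,-0.0091],"spin":0},{"offset":[0,0.0386,-0.0091],"spin":0},{"offset":[0,0.0386,-0.0091],"spin":0},{"offset":[0.03,0,0],"spin":0},{"offset":[0.02,0,0],"spin":0},{"offset":[0,0,0],"spin":0},{"offset":[0,0,0],"spin":0}]';  python3 go.py .5884 .003 .199 -7
```

```text
time_s: 21.6
position: [0.5874, 0.0031, 0.2329]
tcp_rot: [[-0.003, 0.122, 0.993], [0.001, 0.993, -0.122], [-1.0, 0.0, -0.003]]
force: [1.2, -1.2, -0.2]
opening: 0.312
t 21.6 pos [587.4   3.1 232.9] psi -7.0 tiltz [-1.     0.    -0.003] open 27.2 F [ 1.2 -1.2 -0.2] q1,q6 [-11.  -4.]
tool offset mm [33.9  0.   1.2] norm 34 spin rad 0.0
```

```bash
python3 -m crank '[{"offset":[0.018,0,0.0003],"spin":0},{"offset":[0.01,0,0],"spin":0},{"offset":[0.005,0,0],"spin":0},{"offset":[0.002,0,0],"spin":0},{"offset":[0,0,0],"spin":0},{"offset":[0,0,0],"spin":0}]';python3 go.py .5884 .003 .199 -7;  python3 -m crank '[{"offset":[0,0,0],"spin":0},{"offset":[0,0,0],"spin":0},{"offset":[0,0,0],"spin":0}]' 0.045;  python3 -m crank '[{"offset":[-0.02,0,0],"spin":0},{"offset":[-0.04,0,0],"spin":0},{"offset":[-0.05,0,0],"spin":0},{"offset":[-0.03,0,0],"spin":0},{"offset":[-0.01,0,0],"spin":0},{"offset":[0,0,0],"spin":0}]';python3 go.py .4105 -.3135 .345 34
```

```text
time_s: 22.2
position: [0.5883, 0.003, 0.1998]
tcp_rot: [[0.001, 0.122, 0.993], [-0.0, 0.993, -0.122], [-1.0, -0.0, 0.001]]
force: [-0.2, 0.8, -0.1]
opening: 0.313
t 22.2 pos [588.3   3.  199.8] psi -7.0 tiltz [-1.    -0.     0.001] open 27.3 F [-0.2  0.8 -0.1] q1,q6 [-11.  -4.]
tool offset mm [0.8 0.  0.1] norm 1 spin rad 0.0
time_s: 22.5
position: [0.5882, 0.0031, 0.1996]
tcp_rot: [[0.001, 0.122, 0.993], [-0.0, 0.993, -0.122], [-1.0, -0.0, 0.001]]
force: [-0.4, 0.3, -0.1]
opening: 0.478
time_s: 23.1
position: [0.5883, 0.0031, 0.3509]
tcp_rot: [[0.004, 0.122, 0.993], [-0.001, 0.993, -0.122], [-1.0, -0.0, 0.004]]
force: [-0.0, -0.1, -0.4]
opening: 0.514
t 23.1 pos [588.3   3.1 350.9] psi -7.0 tiltz [-1.    -0.     0.004] open 44.7 F [-0.  -0.1 -0.4] q1,q6 [-11.  -4.]
tool offset mm [   5.4 -335.9 -138. ] norm 363 spin rad -0.715
```

```bash
python3 -m crank '[{"offset":[0,-0.0417,-0.0165],"spin":0},{"offset":[0,-0.0417,-0.0165],"spin":0},{"offset":[0,-0.0417,-0.0165],"spin":0},{"offset":[0,-0.0417,-0.0165],"spin":0},{"offset":[0,-0.0417,-0.0165],"spin":0},{"offset":[0,-0.0417,-0.0165],"spin":0},{"offset":[0,-0.0417,-0.0165],"spin":0},{"offset":[0,-0.0417,-0.0165],"spin":0},{"offset":[0,0,0],"spin":-0.143},{"offset":[0,0,0],"spin":-0.143},{"offset":[0.02,0,0],"spin":-0.143},{"offset":[0.02,0,0],"spin":-0.143}]' 0.06; python3 -m crank '[{"offset":[0.02,0,0],"spin":-0.143},{"offset":[0.01,0,0],"spin":0},{"offset":[0,0,0],"spin":0},{"offset":[0,0,0],"spin":0}]';  python3 go.py .4165 -.3125 .188 34;python3 - <<'E'
from rig import bot
import cv2,numpy as np
from m import *
o=[]
for n in("side","wrist","scene"):
    c=bot.capture(n);np.savez(f"k_{n}.npz",**c);o.append(c["pixels"])
a=np.vstack([np.hstack([cv2.resize(o[0][240:350,220:345],(400,320)),cv2.resize(o[1][110:310,131:381],(400,320))]),np.hstack([cv2.resize(o[2][140:260,70:220],(400,280)),cv2.resize(o[0][170:260,190:302],(400,280))])]);cv2.imwrite("pics/k.png",a)
E
```

```text
time_s: 24.3
position: [0.4158, -0.3118, 0.3071]
tcp_rot: [[-0.002, -0.44, 0.898], [0.002, 0.898, 0.44], [-1.0, 0.003, -0.001]]
force: [-0.3, -0.2, -0.2]
opening: 0.688
time_s: 24.7
position: [0.4164, -0.3119, 0.2787]
tcp_rot: [[-0.001, -0.557, 0.83], [0.001, 0.83, 0.557], [-1.0, 0.001, -0.0]]
force: [0.7, -0.6, 0.3]
opening: 0.691
t 24.7 pos [ 416.4 -311.9  278.7] psi 33.9 tiltz [-1.     0.001 -0.   ] open 60.1 F [ 0.7 -0.6  0.3] q1,q6 [-49. -83.]
tool offset mm [90.7 -0.6 -0.3] norm 91 spin rad -0.002
```

View pics/k.png

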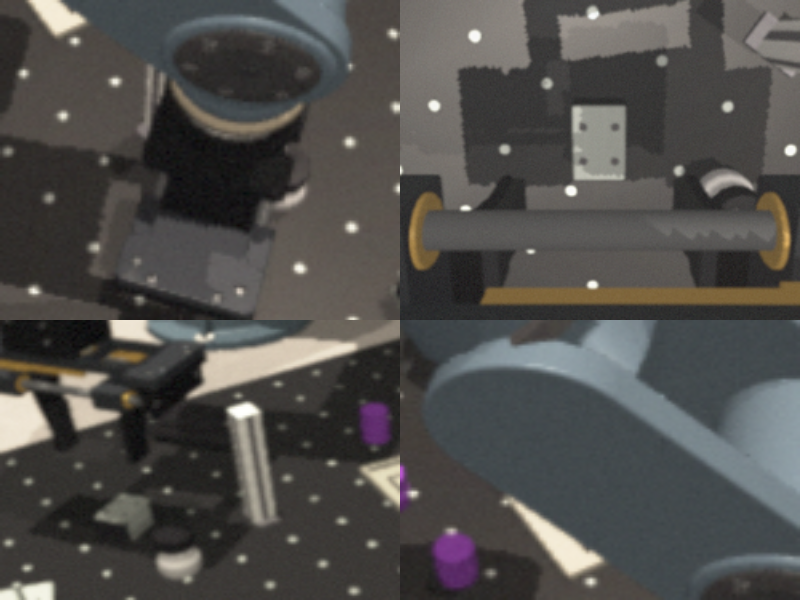

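```bash
python3 -m crank '[{"offset":[0.025,-0.0005,0],"spin":0},{"offset":[0.025,0,0],"spin":0},{"offset":[0.02,0,0],"spin":0},{"offset":[0,0,0],"spin":0}]'; python3 -m crank '[{"offset":[0.013,0,0],"spin":0},{"offset":[0.006,0,0],"spin":0},{"offset":[0.001,0,0],"spin":0},{"offset":[0,0,0],"spin":0}]'; python3 -m crank '[{"offset":[0,0,0],"spin":0},{"offset":[0,0,0],"spin":0},{"offset":[0,0,0],"spin":0},{"offset":[0,0,0],"spin":0},{"offset":[0,0,0],"spin":0},{"offset":[0,0,0],"spin":0}]' 0.015;  python3 go.py .4165 -.3125 .345 -7
```

```text
time_s: 25.25
position: [0.4164, -0.312, 0.208]
tcp_rot: [[-0.002, -0.558, 0.83], [0.003, 0.83, 0.558], [-1.0, 0.003, -0.0]]
force: [0.4, 0.3, 0.3]
opening: 0.689
time_s: 25.65
position: [0.4168, -0.3125, 0.1895]
tcp_rot: [[0.0, -0.559, 0.829], [-0.0, 0.829, 0.559], [-1.0, -0.001, 0.0]]
force: [0.3, -0.3, 0.4]
opening: 0.69
time_s: 26.25
position: [0.4168, -0.3124, 0.1894]
tcp_rot: [[0.0, -0.559, 0.829], [-0.0, 0.829, 0.559], [-1.0, -0.0, 0.0]]
force: [0.1, 0.2, 1.6]
opening: 0.338
t 26.25 pos [ 416.8 -312.4  189.4] psi 34.0 tiltz [-1. -0.  0.] open 29.4 F [0.1 0.2 1.6] q1,q6 [-49. -83.]
tool offset mm [-1.556e+02  1.000e-01 -3.000e-01] norm 156 spin rad 0.715
```

```bash
python3 -m crank '[{"offset":[-0.03,0,0],"spin":0},{"offset":[-0.04,0,0],"spin":0},{"offset":[-0.04,0,0],"spin":0},{"offset":[-0.03,0,0],"spin":0.143},{"offset":[-0.016,0,0],"spin":0.143},{"offset":[0,0,0],"spin":0.143},{"offset":[0,0,0],"spin":0.143},{"offset":[0,0,0],"spin":0.143},{"offset":[0,0,0],"spin":0},{"offset":[0,0,0],"spin":0}]';  python3 go.py .5099 -.0577 .345 -7;python3 - <<'E'
from rig import bot
import cv2,numpy as np
c=bot.capture("wrist");np.savez("l_wrist.npz",**c)
cv2.imwrite("pics/l.png",cv2.resize(c["pixels"][150:325,156:356],(800,700))[:600])
E
```

```text
time_s: 27.25
position: [0.4166, -0.3122, 0.345]
tcp_rot: [[-0.001, 0.119, 0.993], [0.0, 0.993, -0.119], [-1.0, 0.0, -0.001]]
force: [0.2, -1.1, -0.6]
opening: 0.341
t 27.25 pos [ 416.6 -312.2  345. ] psi -6.8 tiltz [-1.     0.    -0.001] open 29.7 F [ 0.2 -1.1 -0.6] q1,q6 [-49. -42.]
tool offset mm [1.000e-01 2.638e+02 6.240e+01] norm 271 spin rad 0.003
```

View pics/l.png

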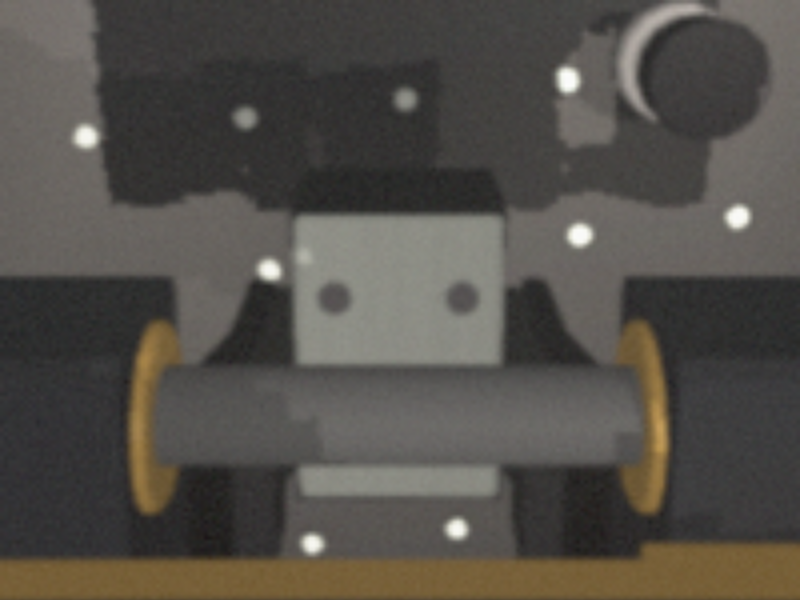

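```bash
python3 -m crank '[{"offset":[0,0.0376,0.0089],"spin":0.003},{"offset":[0,0.0376,0.0089],"spin":0},{"offset":[0,0.0376,0.0089],"spin":0},{"offset":[0,0.0376,0.0089],"spin":0},{"offset":[0,0.0376,0.0089],"spin":0},{"offset":[0,0.0376,0.0089],"spin":0},{"offset":[0,0.0376,0.0089],"spin":0},{"offset":[0.03,0,0],"spin":0},{"offset":[0.03,0,0],"spin":0},{"offset":[0.03,0,0],"spin":0},{"offset":[0,0,0],"spin":0},{"offset":[0,0,0],"spin":0}]';  python3 go.py .5098 -.0584 .194 -7;python3 - <<'E'
from rig import bot
import cv2,numpy as np
o=[]
for n in("side","wrist"):
    c=bot.capture(n);np.savez(f"n_{n}.npz",**c);o.append(c["pixels"])
a=np.hstack([cv2.resize(o[0][155:260,180:300],(400,350)),cv2.resize(o[1][120:295,156:356],(400,350))]);cv2.imwrite("pics/n.png",a)
E
```

```text
time_s: 28.5
position: [0.5113, -0.059, 0.2551]
tcp_rot: [[-0.001, 0.124, 0.992], [0.0, 0.992, -0.124], [-1.0, 0.0, -0.001]]
force: [0.1, -0.2, -0.8]
opening: 0.339
t 28.5 pos [511.3 -59.  255.1] psi -7.1 tiltz [-1.     0.    -0.001] open 29.5 F [ 0.1 -0.2 -0.8] q1,q6 [-19. -12.]
tool offset mm [61.1  0.4 -1.5] norm 61 spin rad -0.002
```

View pics/n.png

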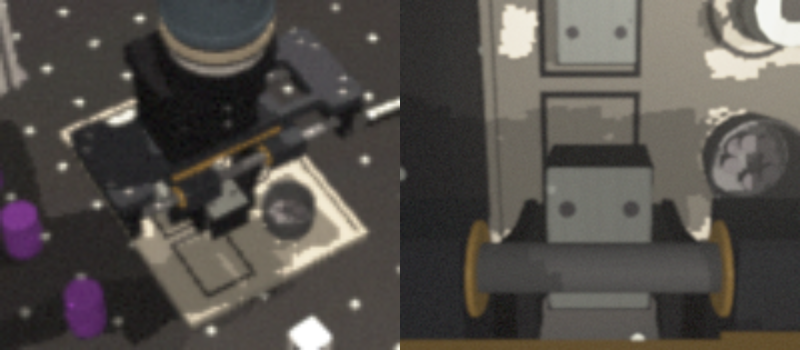

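```bash
python3 -m crank '[{"offset":[0.025,0.0004,-0.0013],"spin":0},{"offset":[0.018,0,0],"spin":0},{"offset":[0.01,0,0],"spin":0},{"offset":[0.005,0,0],"spin":0},{"offset":[0.0025,0,0],"spin":0},{"offset":[0,0,0],"spin":0},{"offset":[0,0,0],"spin":0}]';python3 go.py .5098 -.0584 .194 -7;  python3 -m crank '[{"offset":[0,0,0],"spin":0},{"offset":[0,0,0],"spin":0},{"offset":[0,0,0],"spin":0}]' 0.045;  python3 -m crank '[{"offset":[-0.02,0,0],"spin":0},{"offset":[-0.04,0,0],"spin":0},{"offset":[-0.05,0,0],"spin":0},{"offset":[-0.03,0,0],"spin":0},{"offset":[0,-0.05,0],"spin":0},{"offset":[0,-0.05,0],"spin":0},{"offset":[0,-0.05,0],"spin":0},{"offset":[0,0,0],"spin":0},{"offset":[0,0,0],"spin":0}]'; python3 - <<'E'
from rig import bot
from m import *
y=np.deg2rad(-7);R=np.array([[np.cos(y),-np.sin(y)],[np.sin(y),np.cos(y)]]);t=np.array([.553,.0065])
for n in("side","scene"):
    c=bot.capture(n);np.savez(f"o_{n}.npz",**c);P=cloud(c)
    for nm,p in(("B",(-35,64)),("C",(-35,0)),("A",(-35,-64))):
        w=R@np.array(p)/1000+t
        Q=P.copy();loc=(P[...,:2]-t)@R; Q[abs(loc[...,1]*1000-p[1])>31]=np.nan
        r=blockfit(Q,*w,z0=.026,z1=.04)
        print(n,nm,r[0],"tray err",((r[1]/1000-t)@R*1000-p).round(1),r[2]-83,"rect",((r[4]/1000-t)@R*1000-p).round(1),r[5],r[6])
    for nm,p in(("c0",(35,0)),("c1",(35,64))):
        w=R@np.array(p)/1000+t
        m=(np.hypot(P[...,0]-w[0],P[...,1]-w[1])<.03)&(P[...,2]>.038)&(P[...,2]<.05);q=P[m][:,:2]
        k,rad=cv2.minEnclosingCircle((q*1000).astype(np.float32))
        print(n,nm,((np.array(k)/1000-t)@R*1000-p).round(1),rad.__round__(1))
    off=(np.array([195,155])*4 if n=="scene" else np.array([190,165])*4)
    x0,y0=(off//4);big=cv2.resize(c["pixels"][y0:y0+100,x0:x0+125],None,fx=6,fy=6,interpolation=cv2.INTER_CUBIC)
    def dr(pts,z,col):
        w=np.c_[np.array(pts)/1000@R.T+t,np.full(len(pts),z)];uv=proj(c,w)
        cv2.polylines(big,[((uv-[x0,y0]+.5)*6-.5).astype(int)],True,col,1)
    dr([(-80,-109),(80,-109),(80,109),(-80,109)],.010,(0,0,255))
    for yy in(-64,0,64): dr([(-57,yy-29),(-13,yy-29),(-13,yy+29),(-57,yy+29)],.004,(0,255,0));dr([(-50,yy-22),(-20,yy-22),(-20,yy+22),(-50,yy+22)],.032,(255,0,255))
    for yy in(0,64): dr([(35+14*np.cos(a),yy+14*np.sin(a)) for a in np.arange(0,6.28,.2)],.044,(255,0,255))
    cv2.imwrite(f"pics/o_{n}.png",big)
E
```

```text
time_s: 29.3
position: [0.5103, -0.0585, 0.1954]
tcp_rot: [[0.001, 0.125, 0.992], [-0.0, 0.992, -0.125], [-1.0, -0.0, 0.001]]
force: [0.6, -0.1, -1.4]
opening: 0.347
t 29.3 pos [510.3 -58.5 195.4] psi -7.2 tiltz [-1.    -0.     0.001] open 30.2 F [ 0.6 -0.1 -1.4] q1,q6 [-19. -12.]
tool offset mm [ 1.4  0.1 -0.5] norm 1 spin rad -0.003
time_s: 29.6
position: [0.5101, -0.0584, 0.195]
tcp_rot: [[0.001, 0.125, 0.992], [-0.0, 0.992, -0.125], [-1.0, -0.0, 0.001]]
force: [-0.7, 0.2, 0.5]
opening: 0.491
time_s: 30.5
position: [0.4909, -0.2084, 0.3347]
tcp_rot: [[-0.0, 0.128, 0.992], [0.0, 0.992, -0.128], [-1.0, 0.0, -0.0]]
force: [-0.1, 0.3, 1.1]
opening: 0.515
side B 158 tray err [-0.7 -4.4] 0.7999999999999972 rect [-0.5 -4. ] [44.7 30.5] 83.8
side C 172 tray err [0.5 0. ] -0.9000000000000057 rect [0.9 1.8] [47.9 30.5] 81.5
side A 0 tray err [nan nan] -83.0 rect [-513.1   -9.8] [0. 0.] 0.0
side c0 [-2.  -0.2] 13.9
side c1 [-3.2 -2.2] 14.0
scene B 131 tray err [ 1.4 -3.5] -1.5999999999999943 rect [ 0.6 -2.6] [46.2 31.1] 82.0
scene C 148 tray err [3.  0.3] -1.2999999999999972 rect [1.5 0.8] [45.8 32.4] 82.5
scene A 154 tray err [ 2.5 -1.1] -1.9000000000000057 rect [ 1.1 -0.4] [46.3 32.9] 80.6
scene c0 [ 1.2 -0.7] 14.4
scene c1 [-1.8 -1.8] 14.6
  return _methods._mean(a, axis=axis, dtype=dtype,
  ret = um.true_divide(
m.py:10: RuntimeWarning: Mean of empty slice.
  return (np.maximum(abs(a)-L/2,0)+np.maximum(abs(b)-W/2,0)).mean()*1e3+0.02*np.hypot(*(q.mean(0)-p[:2]))*1e3
  ret = ret.dtype.type(ret / rcount)
```

View pics/o_side.png

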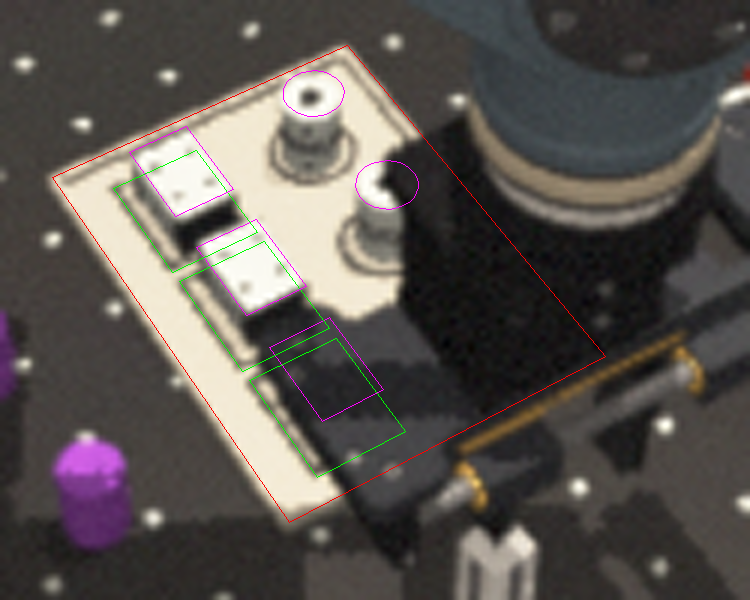

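View pics/o_scene.png

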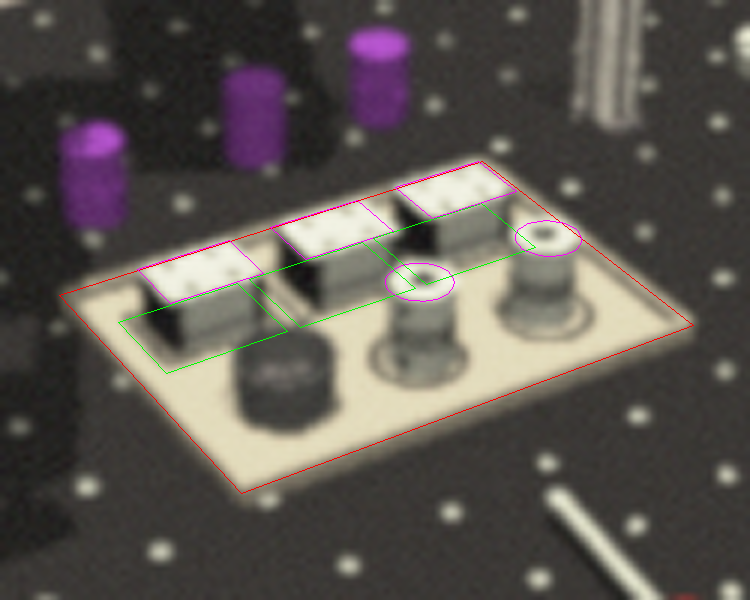

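All five parts are in their outlines. B sits about 3.5 mm low along the tray's y, still inside. There is time to spare, so I'll regrip it and shift it.

```bash
python3 go.py .5259 .0706 .335 -7; python3 -m crank '[{"offset":[0,0.0455,0],"spin":0},{"offset":[0,0.0455,0],"spin":0},{"offset":[0,0.0455,0],"spin":0},{"offset":[0,0.0455,0],"spin":0},{"offset":[0,0.0455,0],"spin":0},{"offset":[0,0.0455,0],"spin":0},{"offset":[0.03,0,0],"spin":0},{"offset":[0.03,0,0],"spin":0},{"offset":[0.02,0,0],"spin":0},{"offset":[0,0,0],"spin":0},{"offset":[0,0,0],"spin":0}]' 0.045;python3 go.py .5259 .0706 .194 -7
```

```text
t 30.6 pos [ 491.  -206.3  334.5] psi -7.1 tiltz [-1.     0.001 -0.001] open 44.9 F [ 0.1  0.  -0.1] q1,q6 [-35. -28.]
tool offset mm [-2.000e-01  2.791e+02  2.000e-01] norm 279 spin rad -0.003
time_s: 31.7
position: [0.525, 0.0648, 0.2548]
tcp_rot: [[-0.001, 0.123, 0.992], [0.0, 0.992, -0.123], [-1.0, 0.0, -0.001]]
force: [0.4, 0.1, -0.2]
opening: 0.514
t 31.7 pos [525.   64.8 254.8] psi -7.0 tiltz [-1.     0.    -0.001] open 44.7 F [ 0.4  0.1 -0.2] q1,q6 [-5.  2.]
tool offset mm [60.8  5.8  0.3] norm 61 spin rad -0.001
```

```bash
python3 -m crank '[{"offset":[0.025,0.006,0.0005],"spin":0},{"offset":[0.018,0,0],"spin":0},{"offset":[0.01,0,0],"spin":0},{"offset":[0.005,0,0],"spin":0},{"offset":[0.002,0,0],"spin":0},{"offset":[0,0,0],"spin":0},{"offset":[0,0,0],"spin":0}]';python3 go.py .5259 .0706 .194 -7; python3 -m crank '[{"offset":[0,0,0],"spin":0},{"offset":[0,0,0],"spin":0},{"offset":[0,0,0],"spin":0},{"offset":[0,0,0],"spin":0},{"offset":[0,0,0],"spin":0}]' 0.015; python3 -m crank '[{"offset":[-0.003,0,0],"spin":0},{"offset":[0,0.0035,0],"spin":0},{"offset":[0,0,0],"spin":0},{"offset":[0.0025,0,0],"spin":0},{"offset":[0,0,0],"spin":0},{"offset":[0,0,0],"spin":0}]';python3 -m crank '[{"offset":[0,0,0],"spin":0},{"offset":[0,0,0],"spin":0},{"offset":[0,0,0],"spin":0}]' 0.045
```

```text
time_s: 32.4
position: [0.5269, 0.0694, 0.1955]
tcp_rot: [[0.001, 0.125, 0.992], [-0.0, 0.992, -0.125], [-1.0, 0.0, 0.001]]
force: [0.4, 0.8, -0.3]
opening: 0.516
t 32.4 pos [526.9  69.4 195.5] psi -7.2 tiltz [-1.     0.     0.001] open 44.9 F [ 0.4  0.8 -0.3] q1,q6 [-5.  3.]
tool offset mm [ 1.5  1.  -1.2] norm 2 spin rad -0.003
time_s: 32.9
position: [0.5264, 0.0695, 0.195]
tcp_rot: [[-0.001, 0.125, 0.992], [0.0, 0.992, -0.125], [-1.0, -0.0, -0.001]]
force: [-1.3, -0.1, 4.3]
opening: 0.341
time_s: 33.5
position: [0.527, 0.073, 0.195]
tcp_rot: [[-0.0, 0.125, 0.992], [0.0, 0.992, -0.125], [-1.0, -0.0, -0.0]]
force: [0.0, -0.2, -1.6]
opening: 0.342
time_s: 33.8
position: [0.5271, 0.0729, 0.1954]
tcp_rot: [[0.0, 0.125, 0.992], [-0.0, 0.992, -0.125], [-1.0, 0.0, 0.0]]
force: [0.5, -0.5, -0.5]
opening: 0.492
```

Now I retreat well clear and do the final check.

```bash
python3 -m crank '[{"offset":[-0.02,0,0],"spin":0},{"offset":[-0.04,0,0],"spin":0},{"offset":[-0.05,0,0],"spin":0},{"offset":[-0.04,0,0],"spin":0},{"offset":[0,0.045,-0.02],"spin":0},{"offset":[0,0.045,-0.02],"spin":0},{"offset":[0,0.045,-0.02],"spin":0},{"offset":[0,0.045,-0.02],"spin":0},{"offset":[0,0.045,-0.02],"spin":0},{"offset":[0,0.045,-0.02],"spin":0},{"offset":[0,0,0],"spin":0},{"offset":[0,0,0],"spin":0}]'; python3 - <<'E' 2>/dev/null
from rig import bot
from m import *
y=np.deg2rad(-7);R=np.array([[np.cos(y),-np.sin(y)],[np.sin(y),np.cos(y)]]);t=np.array([.553,.0065])
o=[]
for n in("side","scene"):
    c=bot.capture(n);np.savez(f"z_{n}.npz",**c);P=cloud(c);o.append(c["pixels"])
    c0=load(f"b_{n}.npz");P0=cloud(c0)
    for nm,p in(("B",(-35,64)),("C",(-35,0)),("A",(-35,-64))):
        w=R@np.array(p)/1000+t
        Q=P.copy();loc=(P[...,:2]-t)@R; Q[abs(loc[...,1]*1000-p[1])>29]=np.nan
        r=blockfit(Q,*w,z0=.026,z1=.04)
        print(n,nm,r[0],"tray err",((r[1]/1000-t)@R*1000-p).round(1),round(r[2]-83,1),"rect",((r[4]/1000-t)@R*1000-p).round(1),r[5],r[6])
    for nm,p in(("c0",(35,0)),("c1",(35,64))):
        w=R@np.array(p)/1000+t
        m=(np.hypot(P[...,0]-w[0],P[...,1]-w[1])<.03)&(P[...,2]>.038)&(P[...,2]<.05);q=P[m][:,:2]
        k,rad=cv2.minEnclosingCircle((q*1000).astype(np.float32))
        print(n,nm,((np.array(k)/1000-t)@R*1000-p).round(1),round(rad,1))
    for nm,x,yy,z in(("long",.503,.419,.02),("motor",.518,-.427,.03),("collar",.496,.313,.008),("jar",.502,-.298,.035),("driver",.821,-.053,.015)):
        f=lambda P:np.round(P[(np.hypot(P[...,0]-x,P[...,1]-yy)<.055)&(P[...,2]>z)&(P[...,2]<.06)][:,:2].mean(0)*1000,1)
        print(nm,f(P0),f(P))
a=np.hstack([cv2.resize(o[0][170:260,190:302],(400,320)),cv2.resize(o[1][165:245,195:320],(400,320))]);cv2.imwrite("pics/z.png",a)
E
```

```text
time_s: 35.0
position: [0.4408, 0.3568, 0.3451]
tcp_rot: [[-0.0, 0.121, 0.993], [-0.001, 0.993, -0.121], [-1.0, -0.001, -0.0]]
force: [-0.2, -0.1, -0.1]
opening: 0.516
side B 158 tray err [ 0.5 -0.8] 0.1 rect [0.9 0.3] [47.  30.7] 83.2
side C 171 tray err [ 0.4 -0.3] -0.2 rect [0.6 1.1] [48.6 29.8] 82.6
side A 190 tray err [ 0.6 -1.6] -0.2 rect [ 1.1 -0.7] [45.7 31.7] 82.7
side c0 [-0.6 -0.4] 14.8
side c1 [-1.6 -2.9] 14.7
long [500.3 416.8] [500.7 416.6]
motor [ 516.7 -428.2] [ 516.7 -428.5]
collar [493.8 311.1] [493.9 311.1]
jar [ 499.4 -298.7] [ 499.5 -298.9]
driver [836.5 -53.8] [834.8 -53.4]
scene B 136 tray err [1.9 0.1] -0.2 rect [ 1.2 -0. ] [45.1 33. ] 84.1
scene C 146 tray err [3.4 0.6] -2.3 rect [2.9 1. ] [44.7 32.7] 83.1
scene A 154 tray err [ 2.1 -1.7] 1.0 rect [ 1.2 -1.1] [45.7 32.8] 83.0
scene c0 [ 0.3 -0.9] 14.8
scene c1 [-1.3 -0.5] 15.5
long [508.  415.4] [507.5 415.6]
motor [ 524.5 -427.1] [ 524.3 -427.2]
collar [496.9 311.3] [497.7 310.6]
jar [ 505.9 -298.7] [ 506.2 -298.5]
driver [834. -56.] [834.5 -56. ]
```

View pics/z.png

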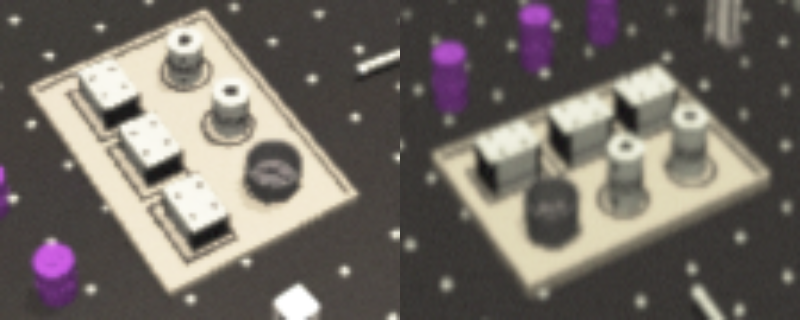

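All parts are within about 3.5 mm of their outline centres, and the bystanders are unmoved. Handing in.

```bash
python3 -c "
from rig import bot
print(bot.hand_in())"
```

```text
the job is handed in; nothing more can be done
None
```

The kit tray is laid out and handed in at about 35 s of the 72 s allowed. I got no verdict back.

- **What I did:** I moved coupling1 out of the carriages' row to round_place1. The three short carriages then went into the three rectangles and coupling0 into round_place0. I regripped the carriage in block_place2 once and shifted it about 3.5 mm along the tray, because it had landed off-centre.
- **Placement:** In the last side and scene pictures, every part is inside its outline, within about 3.5 mm of the centre. The carriages are within about 2.3° of square, and both couplings stand upright.
- **Where the cameras differed:** The two cameras disagree by up to about 3 mm, within their calibration. The worst readings were the carriage in block_place1 (3.4 mm in the scene view) and coupling1 (about 3.3 mm in the side view).
- **Bystanders:** The long carriage, motor, collar, jar and screwdriver all show less than 2 mm of change from the start. I didn't go near the purple look-alikes. At hand-in the gripper was open, empty and clear of everything.

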